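Put the reference carton away in its sealed sample case

ROBOT

A 6-joint arm with a two-finger parallel gripper is mounted at the origin on a cart in front of the work surface, level with it; the furniture and walls round the work are solid. World frame = base frame: x ahead of the robot, y to its left, z up, the work surface at z = 0. Lengths are in m, angles in rad, forces in N, time in s.
With the tool pointing down it reaches from about 0.35 to 0.85 m from the base axis. Payload 8.1 kg.
Tool frame: the origin (TCP) lies at the very end of the fingers, on their centre line; the grasp point (between the pads) lies 19 mm behind it (robot.pinch_z is the z of the grasp point in the tool frame, in m); z points along the fingers, y is the direction in which the jaws open and shut (so a half turn about z gives the same grasp; the last joint's range is limited). The gripper opens to 93 mm and grips with 3 to 60 N. Pads are 15 mm wide; open, the fingers measure 128 mm over their backs; the gripper's body (75 mm by 188 mm) begins 65 mm behind the grasp point.
Start: joints at [1.04, 0.13, 1.488, -0, 1.523, -0.085], TCP at [0.259, 0.541, 0.194] pointing down, gripper open.
Joint ranges: [-2.96, 2.96], [-0.89, 2.26], [0.02, 2.5], [-1.34, 4.48], [0, 2.73], [-2.66, 2.66]. Speed limits (rad/s): [2.39, 2.39, 2.79, 3.14, 3.14, 3.14].

INTERFACE

Orientations are given as a rotation vector (axis times angle).
In Python, from plant import robot gives the robot as it stands.
- The arm moves only by the tool drive_tool, never from a script. Its argument "steps" is a list of rows, each an object of numbers: "jaw": the opening, from 0 (shut) to 1 (fully open); "tx", "ty", "tz": the shift along the tool's x, y, z scaled (see below); "turn": the turn about the tool's z scaled (see below). A call has 1 to 12 rows; each row is the pose to reach, as a shift and turn from the pose commanded when the call began, along the tool's axes at that moment, turning the shorter way round; what a row does not reach only later rows make up. The controller multiplies each number of a shift by 0.3 m and each number of a turn by 180 degrees. A row lasts 1/10 s, in which the tool goes at most 50 mm and 8.59 degrees, less where a joint would pass 70% of its speed; a pose out of reach is approached as far as the arm can. A call with a number of a shift or a turn outside -1 to 1 is refused whole. A call with a gripper value outside its range is refused whole. The fingers move at their own pace and stop on an object; "force" is the grip in N (left out, the last holds). Time passes only in rows, so rows that repeat a pose let the fingers close. It gives the time, the measured TCP pose, the force and the opening at its end, in the units of the state.
- robot.read_state(): the state, without advancing time (a new reading comes with each control period).
- robot.read_camera(name): name is "scene" or "side" or "wrist"; returns (picture, depth): 480x640x3 uint8, blue, green, red; 480x640 float32, m along the optical axis (not along the pixel's ray), 0 where there is no reading.
- robot.get_calibration(name): a dict with "fx", "fy", "cx", "cy" (pixels), "eye" and "attitude" of the camera in the world. Camera axes: x right, y down, z forward; pixel columns grow to the right and rows downward; lengths in m; the calibration is good to about 2 mm. A picture is of the moment at which its call begins: read the wrist's pose just before it. get_calibration takes no time and is no camera call; for the wrist camera it gives the pose at the moment of the call.
- robot.close_job(): hands the job in, once; it reports no verdict.
The state is a dict: "t": time; "q": joint angles; "dq": joint speeds; "joint_torque": joint torques, N m; "tool_pos": TCP position; "orientation": TCP orientation; "force": force on the tool from outside, world axes, zero at the start; "wrist_torque": the same for the moment, N m; "opening": finger opening in m.
Only numpy, scipy, OpenCV 4.12 (cv2) and the standard library are available. Lean on these libraries where they do the work, as an engineer would, in place of code of your own. Each camera call takes 0.05 s, during which the arm holds its last target.

TASK

Put the weighed reference carton away: press the thumb latch of the grey sample case so that its lid springs open, lay the carton that lies on the bench scale flat in the case's cradle, and push the lid down until the latch catches it. Then give the cam a full quarter turn clockwise so that its tongue draws the lid tight onto the seal, and let go. Leave the other things on the table where they are.

Things in the scene. Friction and masses are not known exactly. Their poses are not given: they have to be found in the camera images.
- case: Flat grey sample case, fixed, 184 mm deep (x), 170 mm wide (y), 62 mm high. Origin on the table under it, z up, front at local x -98 mm, back at +86. Local x -98 to -55 is a fixed ledge, top 62 mm up, with the latch at y -40 and the cam at y +40; behind it is the compartment under the lid: inside x -46 to +74, y -78 to +78, floor 10 mm up.
- cradle (a point): Where the carton's centre belongs, at local (10, 0, 31) mm of the case, axes as the case's; the carton's long side goes along y. The cradle is two saddles at y -45 and +45 mm, 18 mm wide, seats 14 mm above the table, 42 mm between upstands (x -11 to +31) that flare to 55 mm at the top, 35 mm up. Between the saddles 72 mm is free for fingers.
- carton_mid (a point): Centre of the reference carton, a closed box 117 x 34 x 34 mm, about 60 g, lying on the pan of the flat bench scale (fixed; pan 25 mm above the table). x is its long side, z up. The centre is 17 mm above the pan.
- latch_button (a point): Middle of the top of the latch's push button, a ribbed steel block 23 mm (x) by 27 mm (y) at local (-82.5, -40) mm of the case, 71 mm above the table, 9 mm above the ledge. Pushed down 5 to 6 mm (about 5 N) it draws back the sprung steel nose, 30 mm behind it, that holds the lid's front edge. Stop: 6.8 mm. A spring raises it again.
- latch (a joint): Push button of the latch, m: 0 up, 0.0068 pressed right down; from 0.0045 the lid is free.
- nose (a joint): Sprung nose of the latch, m: 0 forward over the lid's front edge, 0.0068 drawn back. The lid's edge also pushes it back by its slope when the lid is shut, and it then springs forward over the edge.
- lid (a joint): Lid, rad: 0 drawn tight on the seal; about 0.030 caught by the latch (front edge 4 mm up); 1.75 fully open. Once freed, a damped spring swings it fully open by itself in about 1.5 s and holds it there. Shutting needs 2 to 3 N at the front edge, about 5 N from 0.10 down where the edge meets the nose; the nose snaps over it just below 0.030, and below that the seal pushes back with up to 9 N.
- lid_hinge (a point): Middle of the lid's hinge axis, at local (78, 0, 62) mm of the case; the axis runs along the case's y and lies in the plane of the lid's upper (outer) face. The lid is 170 mm wide and 8 mm thick; its front edge is 131 mm from the axis. Open, its edge stands 191 mm above the table, 23 mm behind the axis. Axes as the case's.
- lid_edge (a point): Point to push on: on the lid's upper (outer) face, mid-width, 111 mm from the hinge axis, 20 mm from the front edge. z is the face's outward normal. A steel keeper 8 mm high with a ramp stands on the lid's front edge at y +27 to +62 mm.
- cam (a joint): Cam, rad: 0 open (tongue and wing along the case's y, tongue to +y, clear of the lid), 1.57 locked (tongue to +x, over the keeper on the lid), where it stops. Turns clockwise seen from above. The tongue meets the keeper's ramp at about 0.8 and its flat top at 1.35. Stiff, at most 0.2 N m; stays where left.
- cam_grip (a point): On the cam's vertical axis, half-way up its black wing grip, 89 mm above the table, at local (-75, +40) mm of the case. The wing is a bar 44 mm long, 12 mm thick, 76 to 101 mm above the table, along this point's y; its flat sides face the point's x. Below it are a 25 mm hub and the tongue, 37 mm long.
- bottle_near_mid (a point): Centre of a small standing bottle, 27 mm across, 74 mm high, beyond the case and the scale. A bystander.
- carton_up_mid (a point): Centre of a small carton standing on end, 34 x 34 x 117 mm, beyond the case and the scale. A bystander.
- labels_mid (a point): Centre of a roll of labels lying flat, 68 mm across and 26 mm high, at the right side of the table. A bystander.

How it is judged:
On the way, in this order (a step that is already met when the one before it is completed fails the run):
1. the latch is pressed and the lid has sprung open (value of joint lid above 1.5 rad), for 0.2 s.
2. the carton lies in the cradle, let go, with the lid still open (x of carton_mid in the frame of case between 0.003 and 0.017 m and y of carton_mid in the frame of case between -0.018 and 0.018 m and z of carton_mid in the frame of case below 0.0355 m and angle between the x axis of carton_mid and the y axis of case, either way round below 0.15 rad and value of joint lid above 1.2 rad and contact force between the fingers and anything else below 0.3 N), for 0.2 s.
3. the lid is pushed down and caught by the latch, the cam not yet turned (x of carton_mid in the frame of case between 0.003 and 0.017 m and y of carton_mid in the frame of case between -0.018 and 0.018 m and z of carton_mid in the frame of case below 0.0355 m and angle between the x axis of carton_mid and the y axis of case, either way round below 0.15 rad and value of joint lid below 0.042 rad and value of joint nose below 0.002 m and value of joint cam below 0.5 rad and contact force between each of the arm, the fingers and anything else below 0.5 N), for 0.2 s.
At the end, for the whole second after the job is handed in: The carton lies flat in the cradle (centre within 7 mm across and 18 mm along the cradle, height within 4.5 mm, direction within 0.15 rad); the lid is drawn down to under 0.014 rad; the latch's nose is forward over the lid's edge (under 2 mm back); the cam is turned to over 1.38 rad (x of carton_mid in the frame of case between 0.003 and 0.017 m and y of carton_mid in the frame of case between -0.018 and 0.018 m and z of carton_mid in the frame of case below 0.0355 m and angle between the x axis of carton_mid and the y axis of case, either way round below 0.15 rad and value of joint cam above 1.38 rad and value of joint lid below 0.014 rad and value of joint nose below 0.002 m); the robot touches nothing.
It fails at once if the bottle is pushed away or knocked over (moved over 25 mm) (distance of bottle_near_mid from where it was at the start of the episode above 0.025 m).
It fails at once if the standing carton is pushed away or knocked over (moved over 25 mm) (distance of carton_up_mid from where it was at the start of the episode above 0.025 m).
It fails at once if the label roll is pushed away or knocked over (moved over 25 mm) (distance of labels_mid from where it was at the start of the episode above 0.025 m).
It also fails if it takes over 72 s, if anything falls off the work surface, if the arm or the gripper's body presses on something with over 40 N, if the wrist force passes 120 N, or if a joint passes its speed limit or range.

## Working session

There is one attempt and no reset: what is moved stays moved. The work goes in short steps, Python scripts to look and compute and a tool call to move; the robot and the scene stay as the last step left them, time stands still between calls to the robot, and variables do not carry over. Pictures are saved under pics/ and viewed, and the job is handed in when it is done.

Besides the shell and the picture viewer there is one more tool, called after "Request:" as name([rows], argument=value, ...), one row to a line, values as JSON. drive_tool: Moves the arm, as the interface text tells. Its arguments: {"type":"object","properties":{"steps":{"type":"array"},"force":{"type":"number"}},"required":["steps"]}

```bash
mkdir -p pics; ls; python3 - <<'E'
from plant import robot
import cv2,json
print(robot.read_state())
for n in ["scene","side","wrist"]:
    c=robot.get_calibration(n);print(n,c)
    p,d=robot.read_camera(n);cv2.imwrite(f"pics/{n}0.png",p)
    import numpy as np
    np.save(f"pics/{n}0.npy",d)
print(robot.pinch_z)
E
```

```text
pics
{'t': 0.0, 'q': array([ 1.03959935e+00,  1.31152988e-01,  1.48927600e+00, -1.53865932e-05,
        1.52300442e+00, -8.54199001e-02]), 'dq': array([ 0.00044932,  0.00095613,  0.00028049,  0.00103304, -0.00179716,
       -0.00034576]), 'joint_torque': array([ 4.56569087e-04, -5.59826446e+01, -4.91768432e+01,  7.70048727e-02,
        3.50936246e-02, -1.21655262e-04]), 'tool_pos': array([0.25837755, 0.54083265, 0.19279418]), 'orientation': array([-6.94319945e-01, -3.06334772e+00,  2.76197039e-03]), 'force': array([-0.21346973, -0.13604695, -0.15206757]), 'wrist_torque': array([-0.04445252, -0.009464  ,  0.00633596]), 'opening': 0.09276714840412505}
scene {'fx': 436.74401900232033, 'fy': 436.74401900232033, 'cx': 321.38329051958885, 'cy': 247.26273092729542, 'eye': array([-0.04077028, -0.755333  ,  0.72807612]), 'attitude': array([-2.05436916,  0.82961423, -0.41275471])}
side {'fx': 530.3048195134584, 'fy': 530.3048195134584, 'cx': 323.16198161443566, 'cy': 242.91965290560952, 'eye': array([-0.09956672, -1.11996119,  0.6618205 ]), 'attitude': array([-1.96385174,  0.56979063, -0.3719927 ])}
wrist {'fx': 342.80748872207477, 'fy': 342.80748872207477, 'cx': 312.5945201933412, 'cy': 240.91889286841703, 'eye': array([0.19441043, 0.57149228, 0.38432625]), 'attitude': array([2.46233384, 1.55262913, 0.20186646])}
-0.0188
```

View pics/scene0.png

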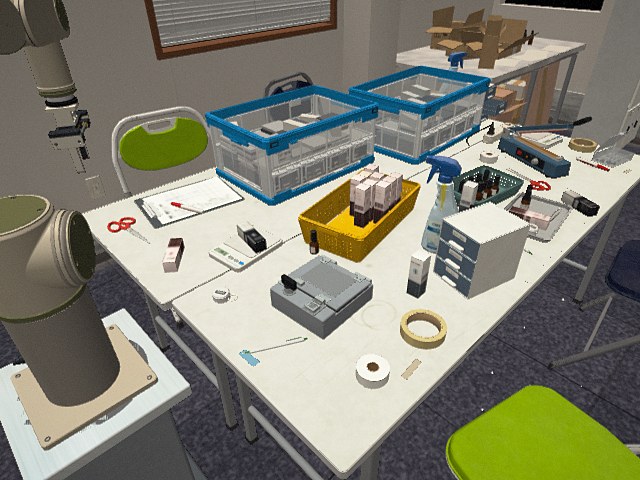

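View pics/side0.png

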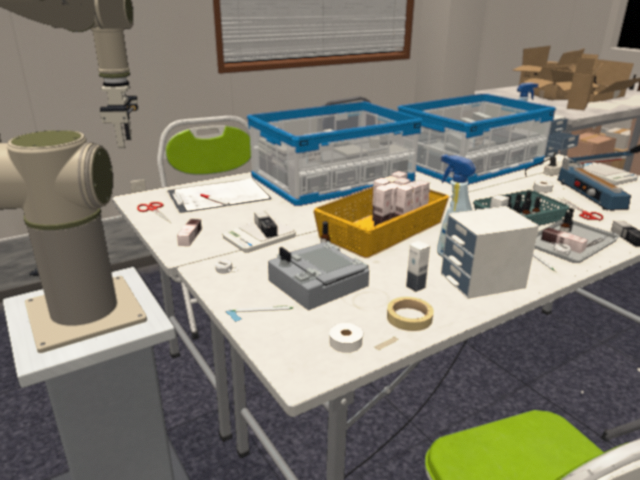

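View pics/wrist0.png

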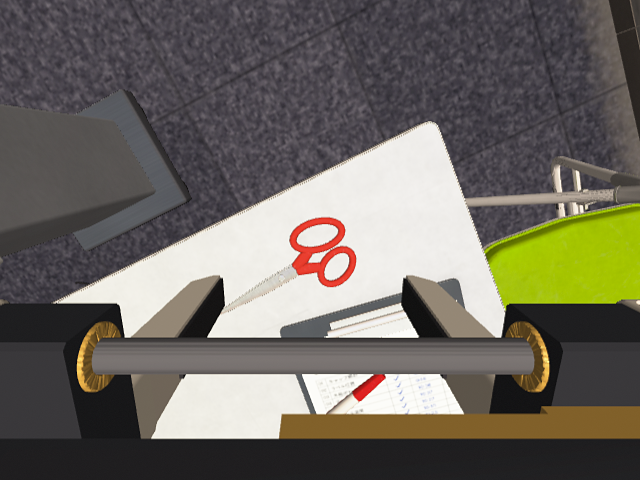

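The scene image shows the grey case near (320,295), the scale with a dark carton at (252,237), the bottle at (314,242), the standing carton at (420,273) and the labels at (373,370). The lying carton at (174,253) is not on the scale. Next I'll zoom in.

```bash
cat > h.py <<'E'
import numpy as np,cv2
from scipy.spatial.transform import Rotation as R
def cal(robot,n):
    c=robot.get_calibration(n); return c
def cloud(d,c):
    v,u=np.mgrid[0:480,0:640]
    P=np.stack([(u-c['cx'])/c['fx']*d,(v-c['cy'])/c['fy']*d,d],-1)
    W=P@R.from_rotvec(c['attitude']).as_matrix().T+c['eye']
    W[d<=0]=np.nan
    return W
def ray(u,v,z,c):
    r=R.from_rotvec(c['attitude']).as_matrix()@np.array([(u-c['cx'])/c['fx'],(v-c['cy'])/c['fy'],1])
    return c['eye']+r*(z-c['eye'][2])/r[2]
def proj(P,c):
    p=R.from_rotvec(c['attitude']).as_matrix().T@(np.asarray(P)-c['eye'])
    return c['cx']+c['fx']*p[0]/p[2], c['cy']+c['fy']*p[1]/p[2]
E
python3 - <<'E'
from plant import robot
from h import *
p=cv2.imread("pics/scene0.png");d=np.load("pics/scene0.npy");c=robot.get_calibration("scene")
W=cloud(d,c)
cv2.imwrite("pics/z1.png",cv2.resize(p[215:340,195:395],None,fx=4,fy=4,interpolation=cv2.INTER_CUBIC))
for n,(u,v) in dict(table=(340,370),lidc=(322,280),carton=(252,233),pan=(225,252),lab=(373,362),ledge=(295,290),front=(300,315)).items(): print(n,W[v,u].round(4))
E
```

```text
table [ 0.3883 -0.3464 -0.0007]
lidc [ 0.5114 -0.1645  0.0619]
carton [0.5177 0.1264 0.0576]
pan [0.44   0.1545 0.0169]
lab [ 0.4366 -0.3926  0.0235]
ledge [ 0.4402 -0.1484  0.0636]
front [ 0.4139 -0.194   0.0331]
```

View pics/z1.png

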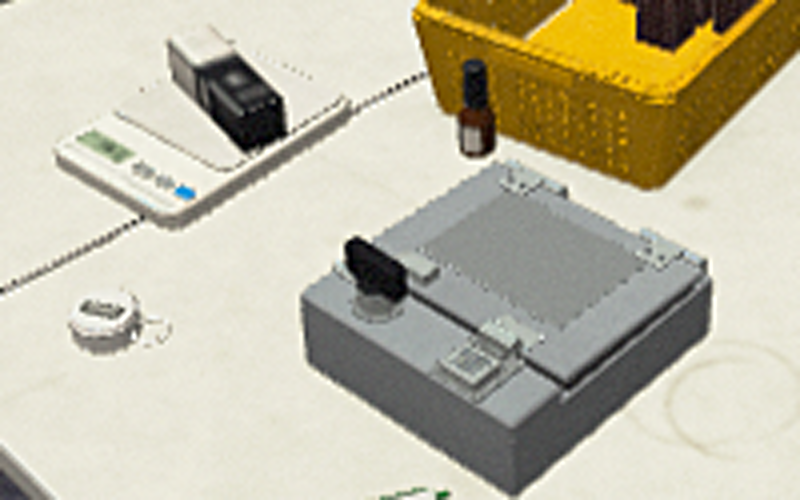

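The zoom shows the case front facing the robot, the button at zoomed (470,368), the cam wing at (375,270) and the carton on the scale, with its white end away. Next I'll fit rectangles to the depth points.

```bash
python3 - <<'E'
from plant import robot
from h import *
d=np.load("pics/scene0.npy");c=robot.get_calibration("scene")
W=cloud(d,c)
def sel(x0,x1,y0,y1,z0,z1):
    m=(W[...,0]>x0)&(W[...,0]<x1)&(W[...,1]>y0)&(W[...,1]<y1)&(W[...,2]>z0)&(W[...,2]<z1)
    n,l,s,_=cv2.connectedComponentsWithStats(m.astype(np.uint8))
    return W[l==1+np.argmax(s[1:,4])]
for n,b in dict(case=(.3,.7,-.35,0,.054,.074),caseAll=(.3,.7,-.35,0,.01,.13),carton=(.4,.65,.03,.25,.05,.065),cartonall=(.4,.65,.03,.25,.03,.065),bottle=(.5,.8,-.1,.1,.01,.1),up=(.5,.75,-.4,-.2,.02,.2)).items():
    P=sel(*b); print(n,len(P),'z',P[:,2].min().round(4),np.median(P[:,2]).round(4),P[:,2].max().round(4), cv2.minAreaRect((P[:,:2]*1000).astype(np.float32)))
E
```

```text
case 3450 z 0.054 0.0616 0.074 ((501.48492431640625, -173.38613891601562), (184.74755859375, 171.82151794433594), 4.8918843269348145)
caseAll 5070 z 0.01 0.0605 0.1017 ((503.0242004394531, -173.42034912109375), (188.2604522705078, 172.2703399658203), 4.404235363006592)
carton 332 z 0.0501 0.057 0.0617 ((519.0144653320312, 134.6680908203125), (121.43024444580078, 37.30576705932617), 80.93313598632812)
cartonall 493 z 0.0301 0.0558 0.0617 ((518.2329711914062, 134.37611389160156), (122.98062896728516, 37.476478576660156), 79.68698120117188)
bottle 1696 z 0.0101 0.0564 0.0912 ((686.354736328125, 28.387435913085938), (238.87339782714844, 123.91059112548828), 57.9046516418457)
up 920 z 0.02 0.0602 0.0664 ((549.5869750976562, -227.77281188964844), (100.50205993652344, 58.39983367919922), 3.3582873344421387)
```

```bash
python3 - <<'E'
from plant import robot
from h import *
s=robot.read_state();c=robot.get_calibration("wrist");d=np.load("pics/wrist0.npy")
Rt=R.from_rotvec(s['orientation']).as_matrix()
print("tool axes\n",Rt.round(3)); print("cam in tool",((c['eye']-s['tool_pos'])@Rt).round(3)); print((Rt.T@R.from_rotvec(c['attitude']).as_matrix()).round(2))
W=cloud(d,c); T=(W-s['tool_pos'])@Rt
for u,v in [(5,320),(60,370),(98,360),(110,310),(125,320),(150,360),(190,330),(215,290),(300,350),(540,360),(600,330),(630,330),(400,425),(200,460),(320,455),(5,460),(635,460),(430,300)]: print(u,v,(T[v,u]*1000).round(0),d[v,u])
m=T[...,2]<0.02
v=T[m];print(np.nanmin(v,0),np.nanmax(v,0))
E
```

```text
tool axes
 [[-0.902  0.431 -0.001]
 [ 0.431  0.902 -0.001]
 [ 0.    -0.001 -1.   ]]
cam in tool [ 0.071 -0.    -0.191]
[[-0.   -0.97 -0.26]
 [ 1.    0.   -0.  ]
 [ 0.   -0.26  0.97]]
5 320 [  35.  -68. -123.] 0.07518731
60 370 [  30.  -49. -134.] 0.06626992
98 360 [  27.  -47. -127.] 0.07418471
110 310 [  34.  -48. -118.] 0.080455944
125 320 [-134. -233.  193.] 0.42462483
150 360 [  27.  -35. -128.] 0.07303818
190 330 [  5. -47. -75.] 0.1294391
215 290 [  6. -47. -40.] 0.16295306
300 350 [  29.   -3. -125.] 0.07480509
540 360 [  29.   47. -129.] 0.07090629
600 330 [  34.   60. -127.] 0.07162103
630 330 [  35.   65. -128.] 0.07094923
400 425 [  21.   16. -138.] 0.0645416
200 460 [  22.  -19. -147.] 0.05551477
320 455 [  21.    1. -145.] 0.057525866
5 460 [  22.  -51. -147.] 0.055974435
635 460 [  22.   52. -147.] 0.05601259
430 300 [  8.  50. -55.] 0.1478215
[-0.0121314  -0.08018704 -0.1516519 ] [ 0.03577028  0.0823823  -0.02344666]
```

The wrist image confirms the camera sits at tool x +71 mm. The finger carriages look as if they move with the jaws. Next I'll check the heights behind the case, then start moving.

```bash
python3 - <<'E'
from plant import robot
from h import *
d=np.load("pics/scene0.npy");c=robot.get_calibration("scene")
W=cloud(d,c)
for x in np.arange(.30,.80,.025):
    r=[]
    for y in np.arange(.2,-.4,-.025):
        m=(abs(W[...,0]-x)<.0125)&(abs(W[...,1]-y)<.0125)
        z=W[...,2][m]; r.append(f"{1000*np.nanmax(z):4.0f}" if m.any() else "   .")
    print(f"{x:.3f}",*r)
m=(abs(W[...,0]-.6)<.1)&(abs(W[...,1]+.02)<.1)&(W[...,2]>.01)
print(proj([.63,-.16,.16],c), W[240,314],W[228,314],W[255,420],W[290,415])
E
```

```text
0.300   35    2    1    1    0    1    1    3    0    1    1    1    1    1    1    8    9    1    2    2    1    2    1    2    1
0.325   35    2    1    1    1    0    2   22   22    2    1    1    2    1    0    1    9    1    2    2    3    2    2    1    2
0.350    0    0   -0    1    1    1    1   22   22   12    1    1    1    1   -0    1    7    8    2    1    2    2    2    1    1
0.375    0    3    1    2    1    1    0    0    0    2    0    2    2    0    2    1    3    8    1    1    3    1    1    1    2
0.400    1   20   20   21    6    1    1    0    2    1    0    1   60   61   61   61   56    6    1    1    1    1    1   27   26
0.425   21   21   22   22   24   24    1    1    0    1    0    0   74  102  100   65   71   72   63   62    1    2    2   27   26
0.450   21   25   22   21   22   22    1    1    1   -0    0 -695 -696   73   75   65   76   77   65   59    1    1    1   27   27
0.475   24   25   27   25   26   25    0   -0    1    1 -696 -697   66   74   73   67   68   66   66    2    1    1    0    1    1
0.500   57   58   61   60   60   60    1    0    1  
[... 1033 characters left out ...]
  .    .    1    .    .   -0    .   91   86    1    1    0    1    0  116  117    1    0    0
0.725    1   -0   -4    .   88   89    .    .    .    2    2    0    .   91    0    0   -0    0    1    1  115  115    1    1   -0
0.750    1   -3    .    .   89   89    .    .    .    .    .    .   19   92   -0    0    0    1   -0 -696    1    0    2    1    2
0.775   -1    .    .    .   90   85    2    2    2    3    .    .   89   91    2    0    0    1    .   -1    0  166  168  167  167
(np.float64(355.64986129235535), np.float64(225.89234899464262)) [ 0.62924686 -0.00853606  0.04575479] [0.64552716 0.00821581 0.07032881] [ 0.69716996 -0.30665513  0.11457263] [ 0.6834372  -0.31519703  0.01929108]
```

Request:
drive_tool([
  {"tz":-0.2},
  {"tx":-0.8,"ty":-1,"tz":-0.2,"turn":0.332,"jaw":0},
  {"tx":-0.8,"ty":-1,"tz":-0.2,"turn":0.332,"jaw":0},
  {"tx":-0.8,"ty":-1,"tz":-0.2,"turn":0.332,"jaw":0},
  {"tx":-0.8,"ty":-1,"tz":-0.2,"turn":0.332,"jaw":0},
  {"tx":-0.8,"ty":-1,"tz":-0.2,"turn":0.332,"jaw":0},
  {"tx":-0.8,"ty":-1,"tz":-0.2,"turn":0.332,"jaw":0},
  {"tx":-0.8,"ty":-1,"tz":-0.2,"turn":0.332,"jaw":0},
  {"tx":-0.8,"ty":-1,"tz":-0.2,"turn":0.332,"jaw":0},
  {"tx":-0.8,"ty":-1,"tz":-0.2,"turn":0.332,"jaw":0},
  {"tx":-0.8,"ty":-1,"tz":-0.2,"turn":0.332,"jaw":0},
])

```text
schema error: expected keys jaw, tx, ty, tz, turn
```

Request:
drive_tool([
  {"jaw":0,"tx":0,"ty":0,"tz":-0.2,"turn":0},
  {"jaw":0,"tx":-0.8,"ty":-1,"tz":-0.2,"turn":0.332},
  {"jaw":0,"tx":-0.8,"ty":-1,"tz":-0.2,"turn":0.332},
  {"jaw":0,"tx":-0.8,"ty":-1,"tz":-0.2,"turn":0.332},
  {"jaw":0,"tx":-0.8,"ty":-1,"tz":-0.2,"turn":0.332},
  {"jaw":0,"tx":-0.8,"ty":-1,"tz":-0.2,"turn":0.332},
  {"jaw":0,"tx":-0.8,"ty":-1,"tz":-0.2,"turn":0.332},
  {"jaw":0,"tx":-0.8,"ty":-1,"tz":-0.2,"turn":0.332},
  {"jaw":0,"tx":-0.8,"ty":-1,"tz":-0.2,"turn":0.332},
  {"jaw":0,"tx":-0.8,"ty":-1,"tz":-0.2,"turn":0.332},
  {"jaw":0,"tx":-0.8,"ty":-1,"tz":-0.2,"turn":0.332},
], force=15)

```text
t: 1.25
tool_pos: [0.346, 0.1668, 0.2538]
orientation: [-2.131, -2.308, -0.001]
force: [-0.3, 0.4, 0.4]
opening: 0.0097
```

```bash
python3 - <<'E'
from plant import robot
from h import *
c=robot.get_calibration("wrist");p,d=robot.read_camera("wrist");cv2.imwrite("pics/w1.png",p);np.save("pics/w1.npy",d);np.save("pics/w1c.npy",c)
W=cloud(d,c)
m=((W[...,2]>.045)&(W[...,2]<.068)&(abs(W[...,0]-.52)<.1)&(abs(W[...,1]-.134)<.1)).astype(np.uint8)
n,l,s,_=cv2.connectedComponentsWithStats(m);P=W[l==1+np.argmax(s[1:,4])]
print(len(P),np.median(P,0),cv2.minAreaRect((P[:,:2]*1000).astype(np.float32)))
Q=P[P[:,2]>.056]; print(cv2.minAreaRect((Q[:,:2]*1000).astype(np.float32)))
E
```

```text
3332 [0.51940956 0.13994468 0.06008698] ((522.2124633789062, 135.9336395263672), (116.9876480102539, 36.00186538696289), 80.304443359375)
((522.25537109375, 135.9005126953125), (116.95387268066406, 35.71114730834961), 80.49999237060547)
```

View pics/w1.png

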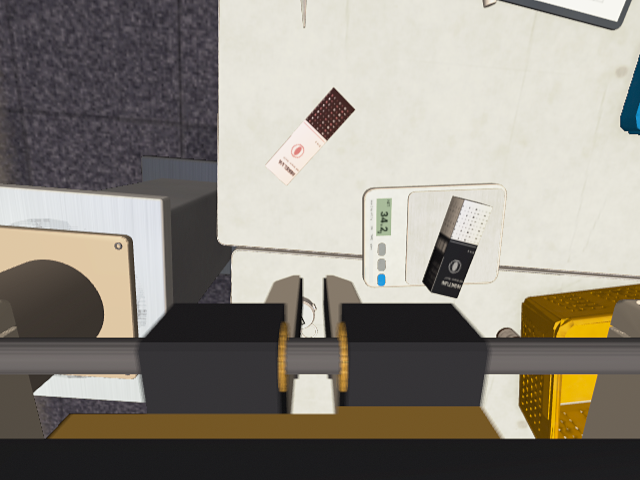

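The wrist image shows the carton at (460,245) with the scale under it. The carriages have closed inward, but the rod ends at fixed brackets near u≈5 and u≈610. I'll measure those brackets for lid clearance.

```bash
python3 - <<'E'
from plant import robot
from h import *
s=robot.read_state();d=np.load("pics/w1.npy");c=np.load("pics/w1c.npy",allow_pickle=True).item()
Rt=R.from_rotvec(s['orientation']).as_matrix()
T=(cloud(d,c)-s['tool_pos'])@Rt*1000
m=T[...,2]<0
for a,b in [(0,60),(60,140),(140,290),(340,490),(490,580),(580,640)]:
    for r0,r1 in [(260,340),(340,380),(380,440),(440,480)]:
        mm=m.copy(); mm[:r0]=0;mm[r1:]=0;mm[:,:a]=0;mm[:,b:]=0
        if mm.any(): print(a,r0,np.percentile(T[mm],1,axis=0).round(),np.percentile(T[mm],99,axis=0).round())
print(s['opening'])
E
```

```text
0 260 [  23.  -79. -124.] [  34.  -56. -110.]
0 340 [  11.  -78. -128.] [  30.  -53. -111.]
0 380 [  -8.  -78. -143.] [  22.  -45. -110.]
0 440 [  20.  -52. -151.] [  23.  -39. -142.]
60 260 [  29.  -56. -125.] [  30.  -38. -121.]
60 340 [  23.  -54. -129.] [  30.  -36. -123.]
60 380 [  19.  -47. -143.] [  22.  -30. -135.]
60 440 [  20.  -42. -151.] [  23.  -26. -143.]
140 260 [   7.  -32. -132.] [ 35.  -5. -36.]
140 340 [  25.  -32. -135.] [  35.   -4. -127.]
140 380 [  13.  -32. -143.] [  27.   -4. -123.]
140 440 [  20.  -28. -151.] [  23.   -3. -143.]
340 260 [   7.    7. -132.] [ 35.  34. -38.]
340 340 [  26.    7. -135.] [  35.   39. -127.]
340 380 [  19.    6. -143.] [  27.   34. -131.]
340 440 [  20.    6. -151.] [  23.   30. -143.]
490 260 [  28.   41. -124.] [  30.   61. -121.]
490 340 [  23.   39. -128.] [  30.   59. -123.]
490 380 [  19.   32. -144.] [  22.   47. -139.]
490 440 [  20.   29. -151.] [  23.   46. -143.]
580 260 [  23.   62. -124.] [  34.   82. -110.]
580 340 [  11.   58. -128.] [  30.   79. -111.]
580 380 [  -8.   50. -143.] [  22.   80. -110.]
580 440 [  20.   43. -151.] [  23.   57. -143.]
0.005763898487795746
```

Findings so far:
- **Carton:** centre (0.521, 0.1355), yaw 80.4°, top 60 mm up (59 mm expected).
- **Gripper:** the fixed end brackets sit at tool y ±79–94 mm, with their bottoms about 110 mm behind the TCP. This matters next to the open lid.

Next I'll go over the case.

Request:
drive_tool([
  {"jaw":0,"tx":-1,"ty":0.3,"tz":0,"turn":0},
  {"jaw":0,"tx":-1,"ty":0.3,"tz":0,"turn":0},
  {"jaw":0,"tx":-1,"ty":0.3,"tz":0,"turn":0},
  {"jaw":0,"tx":-1,"ty":0.3,"tz":0,"turn":0},
  {"jaw":0,"tx":-1,"ty":0.3,"tz":0,"turn":0},
  {"jaw":0,"tx":-1,"ty":0.3,"tz":0,"turn":0},
  {"jaw":0,"tx":-1,"ty":0.3,"tz":0,"turn":0},
  {"jaw":0,"tx":-1,"ty":0.3,"tz":0,"turn":0},
])

```text
t: 2.1
tool_pos: [0.4607, -0.1245, 0.2529]
orientation: [-2.128, -2.308, 0.001]
force: [-0.5, -0.1, -0.0]
opening: 0.0003
```

Request:
drive_tool([
  {"jaw":0,"tx":-0.15,"ty":-0.1,"tz":0,"turn":0},
  {"jaw":0,"tx":-0.15,"ty":-0.1,"tz":0,"turn":0},
  {"jaw":0,"tx":-0.15,"ty":-0.1,"tz":0,"turn":0},
])

```text
t: 2.4
tool_pos: [0.4339, -0.1705, 0.2539]
orientation: [-2.128, -2.311, -0.001]
force: [0.9, 0.2, 0.1]
opening: 0.0007
```

```bash
python3 - <<'E'
from plant import robot
from h import *
print(robot.read_state()['tool_pos'])
c=robot.get_calibration("wrist");p,d=robot.read_camera("wrist");cv2.imwrite("pics/w2.png",p);np.save("pics/w2.npy",d);np.save("pics/w2c.npy",c)
W=cloud(d,c)
for z0,z1 in [(.05,.064),(.055,.07),(.03,.075)]:
    m=((W[...,2]>z0)&(W[...,2]<z1)&(abs(W[...,0]-.5)<.13)&(abs(W[...,1]+.17)<.13)).astype(np.uint8)
    n,l,s,_=cv2.connectedComponentsWithStats(m);P=W[l==1+np.argmax(s[1:,4])]
    print(len(P),np.median(P,0),cv2.minAreaRect((P[:,:2]*1000).astype(np.float32)))
for n,a,b in [("wing",.085,.11)]:
    m=(W[...,2]>a)&(W[...,2]<b)&(abs(W[...,0]-.43)<.06)&(abs(W[...,1]+.14)<.06)
    P=W[m];print(n,len(P),np.median(P,0),cv2.minAreaRect((P[:,:2]*1000).astype(np.float32)))
E
```

```text
[ 0.43390457 -0.17046578  0.25388057]
4370 [ 0.57268564 -0.15312047  0.06295476] ((560.5814208984375, -167.4464569091797), (79.85834503173828, 168.43861389160156), 4.850735187530518)
16749 [ 0.52667132 -0.16335121  0.06486844] ((529.385986328125, -169.66757202148438), (142.62208557128906, 169.36216735839844), 4.535459518432617)
21655 [ 0.50992674 -0.16453186  0.06452949] ((507.669921875, -171.3990478515625), (186.40721130371094, 169.35064697265625), 4.511581897735596)
wing 506 [ 0.43439911 -0.13616087  0.10079262] ((434.5039367675781, -137.23007202148438), (11.97216510772705, 43.57122802734375), 2.8741536140441895)
```

View pics/w2.png

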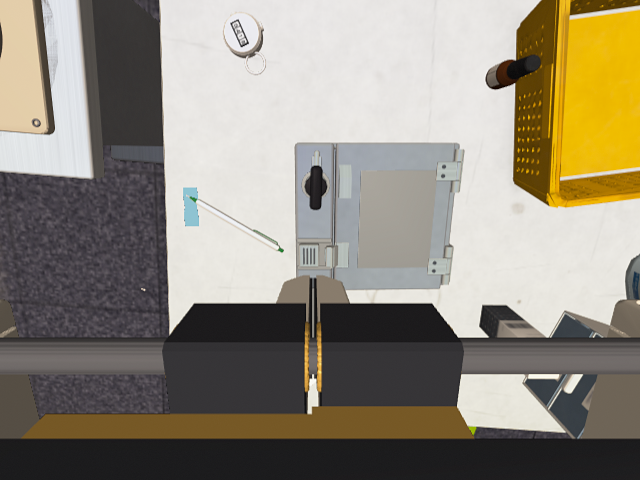

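The wrist image shows the case with the button at (310,255), the wing at (316,187) and hinges at (445,170) and (438,265). The case origin comes out at about (0.513, -0.171) with yaw 4.6°. I'll cross-check it with the button and hinge rays.

```bash
python3 - <<'E'
from h import *
c=np.load("pics/w2c.npy",allow_pickle=True).item()
p=cv2.imread("pics/w2.png")
cv2.imwrite("pics/w2z.png",cv2.resize(p[130:300,285:475],None,fx=4,fy=4,interpolation=cv2.INTER_CUBIC))
print("btn",ray(310,255,.071,c),"corners",[ray(u,v,.062,c).round(4) for u,v in [(296,143),(462,143)]])
for yaw,O in [(4.6,(.513,-.171)),(4.6,(.508,-.173))]:
    a=np.radians(yaw);M=np.array([[np.cos(a),-np.sin(a)],[np.sin(a),np.cos(a)]])
    for n,l,z in [("btn",(-82.5,-40),.071),("cam",(-75,40),.101),("FL",(-98,85),.062),("BL",(86,85),.062),("FR",(-98,-85),.062),("BR",(86,-85),.062)]:
        w=np.array(O)+M@np.array(l)/1000;print(n,w.round(4),np.round(proj([*w,z],c),1))
s=cv2.imread("pics/scene0.png")
E
```

```text
btn [ 0.43527136 -0.21704788  0.071     ] corners [array([ 0.4103, -0.0954,  0.062 ]), array([ 0.5882, -0.0808,  0.062 ])]
btn [ 0.434  -0.2175] [308.8 255.3]
cam [ 0.435  -0.1371] [315.9 187.9]
FL [ 0.4085 -0.0941] [294.4 141.7]
BL [ 0.5919 -0.0794] [465.6 142. ]
FR [ 0.4221 -0.2636] [296.1 288.7]
BR [ 0.6055 -0.2488] [449. 289.]
btn [ 0.429  -0.2195] [304.3 256.6]
cam [ 0.43   -0.1391] [310.8 189.5]
FL [ 0.4035 -0.0961] [289.6 143.2]
BL [ 0.5869 -0.0814] [460.7 143.5]
FR [ 0.4171 -0.2656] [291.8 289.9]
BR [ 0.6005 -0.2508] [444.6 290.2]
```

View pics/w2z.png

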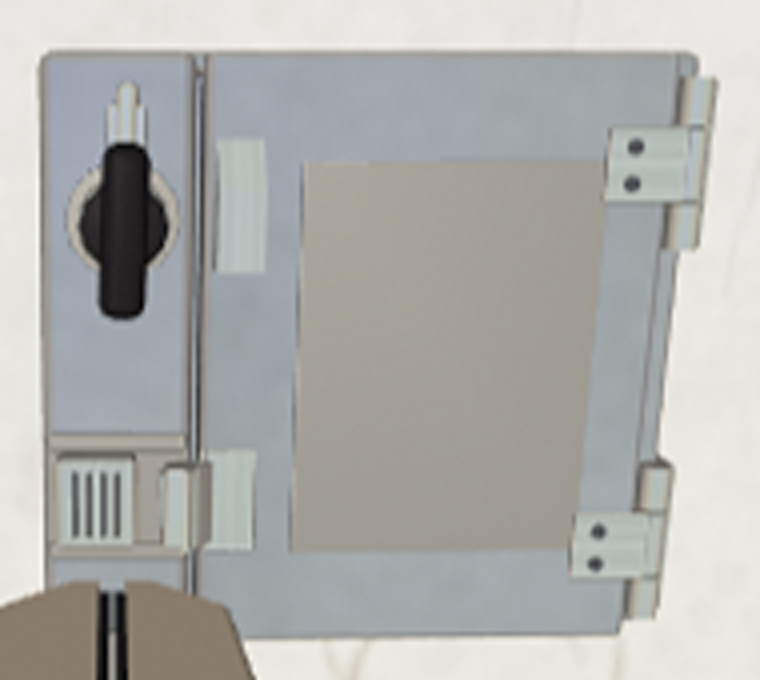

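The origin (0.5135, -0.171) with yaw 4.6° agrees with the button, wing and corners to within 2 mm. The nose block stands just behind the button, so I'll press on the button's front part. First I'll hover over it.

Request:
drive_tool([
  {"jaw":0,"tx":-0.157,"ty":-0.036,"tz":0,"turn":0},
  {"jaw":0,"tx":-0.157,"ty":-0.036,"tz":0.2,"turn":0},
  {"jaw":0,"tx":-0.157,"ty":-0.036,"tz":0.4,"turn":0},
  {"jaw":0,"tx":-0.157,"ty":-0.036,"tz":0.55,"turn":0},
  {"jaw":0,"tx":-0.157,"ty":-0.036,"tz":0.57,"turn":0},
  {"jaw":0,"tx":-0.157,"ty":-0.036,"tz":0.58,"turn":0},
  {"jaw":0,"tx":-0.157,"ty":-0.036,"tz":0.58,"turn":0},
])

```text
t: 3.15
tool_pos: [0.4276, -0.2181, 0.0801]
orientation: [-2.126, -2.312, -0.0]
force: [0.1, -0.4, 1.3]
opening: 0.0009
```

Request:
drive_tool([
  {"jaw":0,"tx":0,"ty":0,"tz":0.025,"turn":0},
  {"jaw":0,"tx":0,"ty":0,"tz":0.04,"turn":0},
  {"jaw":0,"tx":0,"ty":0,"tz":0.047,"turn":0},
  {"jaw":0,"tx":0,"ty":0,"tz":0.05,"turn":0},
  {"jaw":0,"tx":0,"ty":0,"tz":0.05,"turn":0},
  {"jaw":0,"tx":0,"ty":0,"tz":0.05,"turn":0},
])

```text
t: 3.75
tool_pos: [0.4271, -0.2197, 0.0651]
orientation: [2.129, 2.31, 0.0]
force: [0.0, 0.0, -0.1]
opening: 0.0009
```

```bash
python3 - <<'E'
from plant import robot
from h import *
print(robot.read_state()['tool_pos'],robot.read_state()['force'])
p,d=robot.read_camera("scene");cv2.imwrite("pics/s2.png",cv2.resize(p[170:350,220:460],None,fx=3,fy=3))
E
```

```text
[ 0.42714124 -0.21972589  0.06509665] [ 0.03565562  0.01809135 -0.11248317]
```

View pics/s2.png

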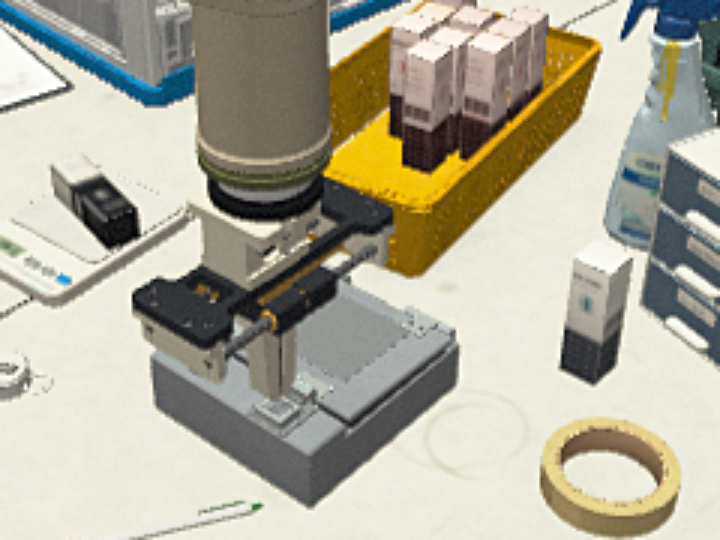

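The force is zero, the lid is still shut, and the button shows beside the finger tip at (280,408). I'll look more closely.

```bash
python3 - <<'E'
from plant import robot
from h import *
p,d=robot.read_camera("scene");cv2.imwrite("pics/s3.png",cv2.resize(p[255:335,265:345],None,fx=7,fy=7,interpolation=cv2.INTER_CUBIC))
c=robot.get_calibration("scene");W=cloud(d,c)
s=robot.read_state();print(s['force'],s['joint_torque'].round(2),s['tool_pos'])
Rt=R.from_rotvec(s['orientation']).as_matrix()
# points near the tip
T=(W-s['tool_pos'])@Rt*1000
m=(abs(T[...,0])<25)&(abs(T[...,1])<30)&(T[...,2]>-30)&(T[...,2]<-1)
print(np.percentile(T[m],[2,50,98],axis=0).round(1))
c=robot.get_calibration("wrist");p,d=robot.read_camera("wrist");cv2.imwrite("pics/w3.png",p)
print(proj(s['tool_pos'],robot.get_calibration("scene")))
E
```

```text
[-0.27240198  0.08751877 -0.01092061] [ 1.000e-02 -4.089e+01 -4.579e+01  5.000e-02  6.000e-02  0.000e+00] [ 0.427117   -0.2196684   0.06502958]
[[-13.   -9.2 -29.5]
 [ -4.4   4.5  -4.3]
 [ 13.2  28.5  -1.2]]
(np.float64(311.58465432421855), np.float64(307.37707306882754))
```

View pics/s3.png

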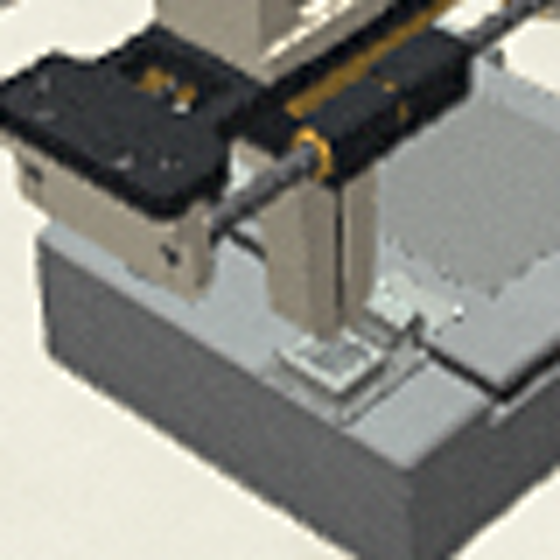

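View pics/w3.png

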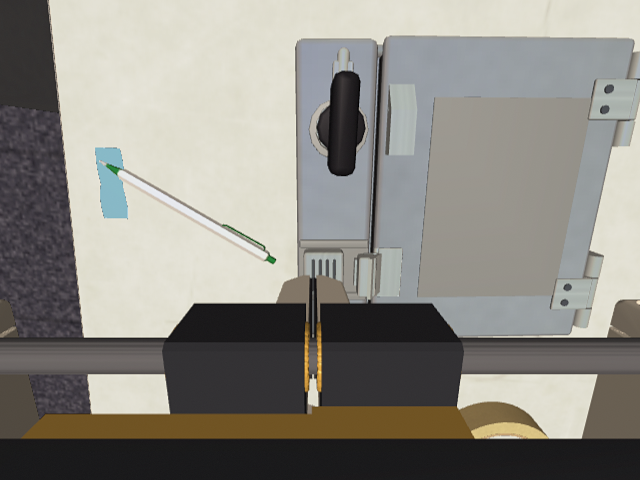

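Request:
drive_tool([
  {"jaw":0,"tx":0,"ty":0,"tz":0.005,"turn":0},
  {"jaw":0,"tx":0,"ty":0,"tz":0.005,"turn":0},
])

```text
t: 4.1
tool_pos: [0.4269, -0.2195, 0.0632]
orientation: [-2.128, -2.31, 0.0]
force: [-0.4, 0.8, -0.7]
opening: 0.0002
```

```bash
python3 - <<'E'
from plant import robot
from h import *
s=robot.read_state();print(s['force'],s['tool_pos'])
c=robot.get_calibration("side");p,d=robot.read_camera("side");cv2.imwrite("pics/e1.png",cv2.resize(p[230:330,240:380],None,fx=5,fy=5,interpolation=cv2.INTER_CUBIC))
print(np.array(proj(s['tool_pos'],c)))
E
```

```text
[-0.42582114  0.77444521 -0.71263985] [ 0.4269066  -0.21950837  0.0631538 ]
[300.20639276 278.55250992]
```

View pics/e1.png

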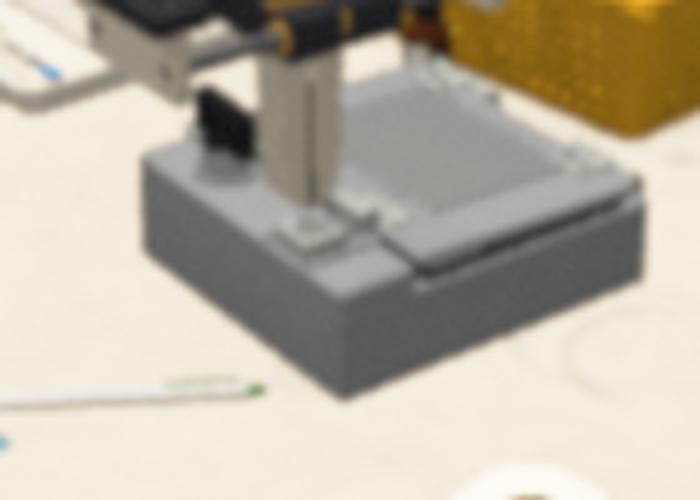

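```bash
python3 - <<'E'
from plant import robot
from h import *
tp=np.array([.25838,.54083,.19279]);ty=np.array([.431,.902,-.001])
for n in ["scene","side"]:
    c=robot.get_calibration(n);p=cv2.imread(f"pics/{n}0.png")
    print(n,[np.round(proj(tp+k*ty,c),1) for k in (-.055,0,.055)])
    q=[np.round(proj(tp+k*ty,c),1) for k in (-.055,.055)]
    z=cv2.resize(p[80:200,30:170],None,fx=5,fy=5,interpolation=cv2.INTER_CUBIC)
    for u,v in q: cv2.circle(z,(int((u-30)*5),int((v-80)*5)),4,(0,0,255),1)
    cv2.imwrite(f"pics/t_{n}.png",z)
s=robot.read_state()
Rt=R.from_rotvec(s['orientation']).as_matrix()
p,d=robot.read_camera("scene");c=robot.get_calibration("scene")
T=(cloud(d,c)-s['tool_pos'])@Rt*1000
m=(abs(T[...,0])<25)&(abs(T[...,1])<30)&(T[...,2]>-75)&(T[...,2]<-15)
print(np.percentile(T[m],[1,5,25,50,75,95,99],axis=0).round(1))
v,u=np.where(m);print(u.min(),u.max(),v.min(),v.max())
for v in range(290,312): print(v,T[v,312].round(0),T[v,308].round(0))
E
```

```text
scene [array([ 85.1, 180.2]), array([ 87.3, 172. ]), array([ 89.3, 164.4])]
side [array([123.2, 156.4]), array([127. , 151.2]), array([130.5, 146.4])]
[[-11.6 -20.6 -74.7]
 [-10.8 -19.6 -72.9]
 [ -9.9 -18.  -64.4]
 [ -8.9  -9.9 -52.2]
 [ -5.5   1.6 -41.6]
 [  4.8  10.4 -28.5]
 [  6.9  13.1 -24.2]]
302 318 281 304
290 [-10.  -6. -62.] [ -9. -18. -69.]
291 [-11.  -8. -60.] [-10. -19. -68.]
292 [ -9.  -6. -56.] [-10. -19. -65.]
293 [ -8.  -5. -52.] [ -9. -18. -61.]
294 [ -9.  -6. -50.] [-10. -19. -60.]
295 [ -9.  -6. -47.] [ -9. -19. -56.]
296 [ -8.  -6. -44.] [ -8. -17. -52.]
297 [-11.  -8. -44.] [ -9. -19. -51.]
298 [-13. -11. -44.] [ -7. -17. -45.]
299 [ -9.  -7. -37.] [ -8. -18. -44.]
300 [ -8.  -6. -32.] [ -6. -16. -38.]
301 [ -9.  -7. -30.] [ -8. -18. -38.]
302 [ -8.  -6. -27.] [ -8. -18. -35.]
303 [ -8.  -6. -24.] [13.  3. -5.]
304 [-11. -10. -25.] [12.  1. -4.]
305 [ 2.  4. -5.] [ 9. -1. -4.]
306 [-1.  0. -7.] [ 7. -4. -5.]
307 [-2. -0. -5.] [ 4. -7. -6.]
308 [-6. -4. -6.] [ 3. -7. -3.]
309 [-7. -5. -5.] [ 2. -9. -2.]
310 [-7. -6. -3.] [ 4. -7.  3.]
311 [-10.  -9.  -3.] [  0. -11.   1.]
```

View pics/t_scene.png

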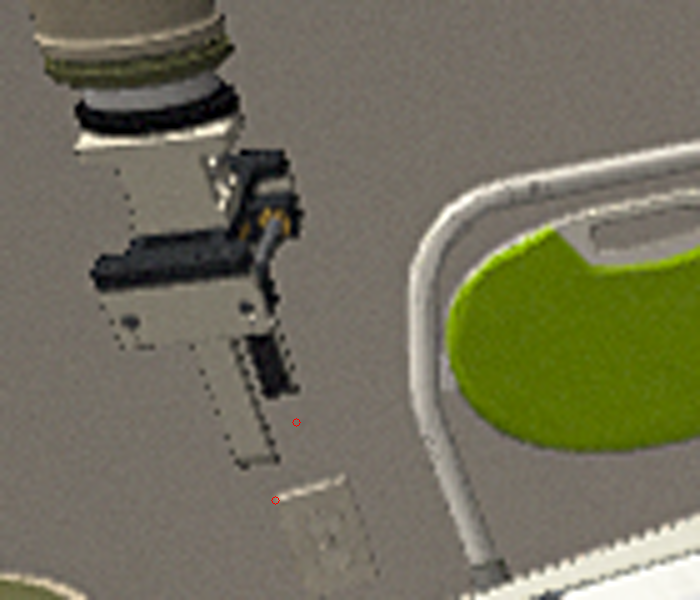

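The depth cloud and the start pictures agree that the visible fingertips end about 23–25 mm short of the reported TCP. This fits the missing contact at z=0.063, although the brief puts the TCP at the very fingertip. I'll find the true offset by descending slowly until I feel contact.

Request:
drive_tool([
  {"jaw":0,"tx":0,"ty":0,"tz":0.03,"turn":0},
  {"jaw":0,"tx":0,"ty":0,"tz":0.04,"turn":0},
  {"jaw":0,"tx":0,"ty":0,"tz":0.04,"turn":0},
])

```text
t: 4.5
tool_pos: [0.4263, -0.219, 0.0502]
orientation: [-2.127, -2.309, 0.0]
force: [-0.4, -0.7, 0.4]
opening: 0.0005
```

Request:
drive_tool([
  {"jaw":0,"tx":0,"ty":0,"tz":0.01,"turn":0},
  {"jaw":0,"tx":0,"ty":0,"tz":0.01,"turn":0},
])

```text
t: 4.7
tool_pos: [0.4268, -0.2194, 0.0479]
orientation: [-2.128, -2.31, 0.0]
force: [-1.1, -0.7, 0.3]
opening: 0.0003
```

Request:
drive_tool([
  {"jaw":0,"tx":0,"ty":0,"tz":0.01,"turn":0},
  {"jaw":0,"tx":0,"ty":0,"tz":0.01,"turn":0},
])

```text
t: 4.9
tool_pos: [0.4274, -0.2198, 0.0455]
orientation: [2.128, 2.31, 0.0]
force: [1.2, -0.4, 1.2]
opening: -0.0
```

Request:
drive_tool([
  {"jaw":0,"tx":0,"ty":0,"tz":0.008,"turn":0},
  {"jaw":0,"tx":0,"ty":0,"tz":0.008,"turn":0},
])

```text
t: 5.1
tool_pos: [0.4274, -0.2198, 0.0431]
orientation: [2.128, 2.31, 0.0]
force: [0.1, -0.2, 2.8]
opening: 0.0004
```

Request:
drive_tool([
  {"jaw":0,"tx":0,"ty":0,"tz":0.006,"turn":0},
  {"jaw":0,"tx":0,"ty":0,"tz":0.01,"turn":0},
  {"jaw":0,"tx":0,"ty":0,"tz":0.01,"turn":0},
  {"jaw":0,"tx":0,"ty":0,"tz":0.01,"turn":0},
])

```text
t: 5.5
tool_pos: [0.4273, -0.2198, 0.0401]
orientation: [2.128, 2.31, 0.0]
force: [1.7, -1.3, 3.8]
opening: 0.0003
```

```bash
python3 - <<'E'
from plant import robot
from h import *
s=robot.read_state();print(s['force'],s['tool_pos'])
p,d=robot.read_camera("scene");cv2.imwrite("pics/s5.png",cv2.resize(p[200:350,230:430],None,fx=3,fy=3,interpolation=cv2.INTER_CUBIC))
E
```

```text
[ 1.69507771 -1.33559077  3.84815455] [ 0.42734629 -0.21975137  0.04010566]
```

View pics/s5.png

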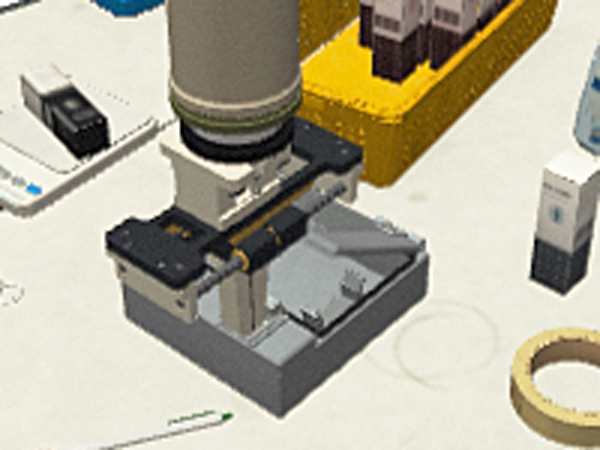

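The lid has been freed and is swinging up, but the body's back bracket may be in its way. I'll raise the arm.

Request:
drive_tool([
  {"jaw":0,"tx":0,"ty":0,"tz":-0.16,"turn":0},
  {"jaw":0,"tx":0,"ty":0,"tz":-0.32,"turn":0},
  {"jaw":0,"tx":0,"ty":-0.1,"tz":-0.5,"turn":0},
  {"jaw":0,"tx":0,"ty":-0.1,"tz":-0.7,"turn":0},
  {"jaw":0,"tx":0,"ty":-0.1,"tz":-0.7,"turn":0},
  {"jaw":0,"tx":0,"ty":-0.1,"tz":-0.7,"turn":0},
])

```text
t: 6.15
tool_pos: [0.3982, -0.223, 0.2538]
orientation: [2.125, 2.306, 0.001]
force: [-0.3, -0.9, -1.8]
opening: 0.0003
```

Request:
drive_tool([
  {"jaw":0,"tx":0.8,"ty":0,"tz":0,"turn":0},
  {"jaw":0,"tx":0.8,"ty":0,"tz":0,"turn":0},
  {"jaw":0,"tx":0.8,"ty":0,"tz":0,"turn":0},
  {"jaw":0,"tx":0.8,"ty":0,"tz":0,"turn":0},
  {"jaw":0,"tx":0.8,"ty":0,"tz":0,"turn":0},
  {"jaw":0,"tx":0.8,"ty":0,"tz":0,"turn":0},
  {"jaw":0,"tx":0.8,"ty":0,"tz":0,"turn":0},
])

```text
t: 6.85
tool_pos: [0.3767, 0.0179, 0.2483]
orientation: [-2.124, -2.313, 0.003]
force: [-0.4, 0.6, -0.1]
opening: 0.0004
```

```bash
python3 - <<'E'
from plant import robot
from h import *
s=robot.read_state();print(s['t'],s['force'],s['tool_pos'],s['q'].round(2))
p,d=robot.read_camera("scene");cv2.imwrite("pics/s6.png",cv2.resize(p[200:350,230:430],None,fx=3,fy=3,interpolation=cv2.INTER_CUBIC))
c=robot.get_calibration("scene");W=cloud(d,c)
a=np.radians(4.6);M=np.array([[np.cos(a),-np.sin(a)],[np.sin(a),np.cos(a)]])
L=W.copy();L[...,:2]=(W[...,:2]-[.5135,-.171])@M;L*=1000
m=(abs(L[...,1])<90)&(L[...,0]>-40)&(L[...,0]<130)&(L[...,2]>70)&(L[...,2]<230)
for z in range(70,215,15):
    k=m&(abs(L[...,2]-z)<7)
    if k.any(): print(z,np.percentile(L[k],[5,50,95],axis=0)[:,:2].round(0).tolist(),k.sum())
c=robot.get_calibration("wrist");p,d=robot.read_camera("wrist");cv2.imwrite("pics/w6.png",p);np.save("pics/w6.npy",d);np.save("pics/w6c.npy",c)
E
```

```text
6.85 [-0.37742915  0.64278397 -0.07398671] [0.37669418 0.01786196 0.24834187] [-0.09 -0.52  1.96 -0.    1.7  -0.17]
70 [[66.0, -81.0], [69.0, -4.0], [71.0, 72.0]] 153
85 [[68.0, -80.0], [70.0, -8.0], [74.0, 73.0]] 293
100 [[70.0, -80.0], [73.0, -9.0], [76.0, 74.0]] 287
115 [[73.0, -81.0], [76.0, -8.0], [79.0, 72.0]] 307
130 [[76.0, -79.0], [79.0, -8.0], [82.0, 72.0]] 298
145 [[78.0, -80.0], [81.0, -7.0], [84.0, 74.0]] 324
160 [[81.0, -81.0], [84.0, -7.0], [87.0, 74.0]] 318
175 [[84.0, -81.0], [87.0, -10.0], [90.0, 72.0]] 335
190 [[87.0, -77.0], [90.0, -4.0], [95.0, 71.0]] 240
```

View pics/s6.png

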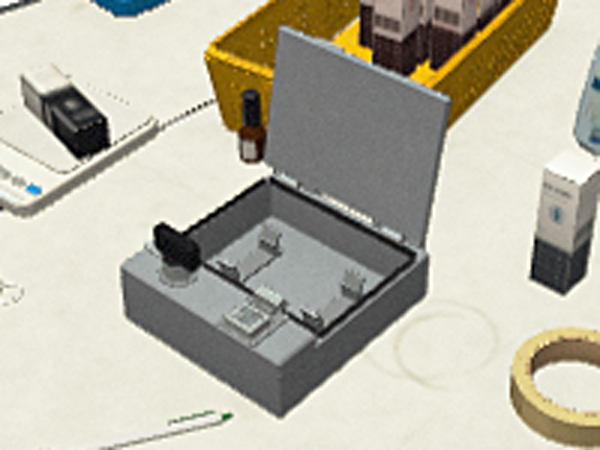

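View pics/w6.png

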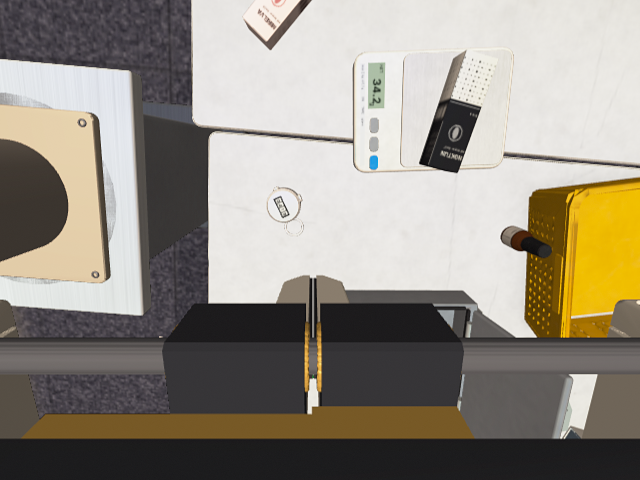

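The lid is fully open: in s6 its inner face runs from local x 69 mm at the bottom to 90 mm at the top, as specified. Contact with the button puts the true fingertip about 25.5 mm above the reported TCP. Next I'll go over the carton with the jaws across it.

Request:
drive_tool([
  {"jaw":1,"tx":0.353,"ty":0.513,"tz":0,"turn":0.079},
  {"jaw":1,"tx":0.353,"ty":0.513,"tz":0,"turn":0.079},
  {"jaw":1,"tx":0.353,"ty":0.513,"tz":0.2,"turn":0.079},
  {"jaw":1,"tx":0.353,"ty":0.513,"tz":0.3,"turn":0.079},
  {"jaw":1,"tx":0.353,"ty":0.513,"tz":0.45,"turn":0.079},
  {"jaw":1,"tx":0.353,"ty":0.513,"tz":0.48,"turn":0.079},
  {"jaw":1,"tx":0.353,"ty":0.513,"tz":0.48,"turn":0.079},
  {"jaw":1,"tx":0.353,"ty":0.513,"tz":0.48,"turn":0.079},
])

```text
t: 7.75
tool_pos: [0.5221, 0.1337, 0.1058]
orientation: [-2.4, -2.026, 0.003]
force: [0.7, -0.4, 0.7]
opening: 0.0599
```

```bash
python3 - <<'E'
from plant import robot
from h import *
s=robot.read_state();print(s['t'],s['force'],s['tool_pos'],s['opening'])
Rt=R.from_rotvec(s['orientation']).as_matrix();print(np.degrees(np.arctan2(Rt[1,1],Rt[0,1])))
c=robot.get_calibration("wrist");p,d=robot.read_camera("wrist");cv2.imwrite("pics/w7.png",p)
W=cloud(d,c)
m=((W[...,2]>.05)&(W[...,2]<.068)&(abs(W[...,0]-.52)<.1)&(abs(W[...,1]-.134)<.1)).astype(np.uint8)
n,l,st,_=cv2.connectedComponentsWithStats(m);P=W[l==1+np.argmax(st[1:,4])]
print(len(P),np.median(P,0),cv2.minAreaRect((P[:,:2]*1000).astype(np.float32)))
E
```

```text
7.75 [ 0.6967366  -0.3585613   0.69140407] [0.52205823 0.13372991 0.1057675 ] 0.05989444010680367
-9.643129334102435
7495 [0.5234307  0.14200352 0.06042585] ((522.6989135742188, 135.72023010253906), (117.32056427001953, 34.55690002441406), 80.45726013183594)
```

View pics/w7.png

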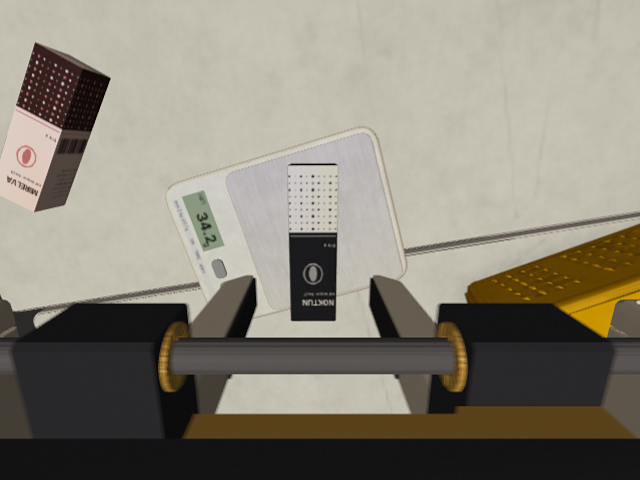

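The image shows the carton centred between the open fingers at (313,240), with its axis aligned. I'll descend and grip its upper part.

Request:
drive_tool([
  {"jaw":1,"tx":0.007,"ty":0,"tz":0.12,"turn":0},
  {"jaw":1,"tx":0.007,"ty":0,"tz":0.22,"turn":0},
  {"jaw":1,"tx":0.007,"ty":0,"tz":0.27,"turn":0},
  {"jaw":1,"tx":0.007,"ty":0,"tz":0.284,"turn":0},
  {"jaw":1,"tx":0.007,"ty":0,"tz":0.284,"turn":0},
  {"jaw":0,"tx":0.007,"ty":0,"tz":0.284,"turn":0},
  {"jaw":0,"tx":0.007,"ty":0,"tz":0.284,"turn":0},
  {"jaw":0,"tx":0.007,"ty":0,"tz":0.284,"turn":0},
  {"jaw":0,"tx":0.007,"ty":0,"tz":0.284,"turn":0},
  {"jaw":0,"tx":0.007,"ty":0,"tz":0.284,"turn":0},
  {"jaw":0,"tx":0.007,"ty":0,"tz":0.284,"turn":0},
], force=20)

```text
t: 8.9
tool_pos: [0.5225, 0.1374, 0.0208]
orientation: [2.398, 2.029, 0.0]
force: [0.0, -0.2, -0.4]
opening: 0.0499
```

Request:
drive_tool([
  {"jaw":0,"tx":0,"ty":0,"tz":0,"turn":0},
  {"jaw":0,"tx":0,"ty":0,"tz":-0.06,"turn":0},
  {"jaw":0,"tx":0,"ty":0,"tz":-0.1,"turn":0},
])

```text
t: 9.2
tool_pos: [0.5225, 0.1374, 0.0513]
orientation: [-2.398, -2.029, 0.0]
force: [-0.0, 0.9, -1.3]
opening: 0.0334
```

```bash
python3 - <<'E'
from plant import robot
from h import *
s=robot.read_state();print(s['t'],s['force'],s['tool_pos'],s['opening'])
c=robot.get_calibration("scene");p,d=robot.read_camera("scene");cv2.imwrite("pics/s8.png",cv2.resize(p[170:270,190:310],None,fx=5,fy=5,interpolation=cv2.INTER_CUBIC))
W=cloud(d,c); Rt=R.from_rotvec(s['orientation']).as_matrix();T=(W-s['tool_pos'])@Rt*1000
m=(abs(T[...,0])<70)&(abs(T[...,1])<22)&(T[...,2]>-38)&(T[...,2]<25)
print(np.percentile(T[m],[1,5,50,95,99],axis=0).round(1))
E
```

```text
9.2 [-0.02298107  0.94492518 -1.31296924] [0.52247885 0.13738902 0.05127039] 0.033357777045193195
[[-62.2 -20.5 -35.2]
 [-61.1 -19.7 -26.9]
 [-28.7  -5.6 -22. ]
 [ 41.3  13.7   7.7]
 [ 53.   20.2   9.9]]
```

View pics/s8.png

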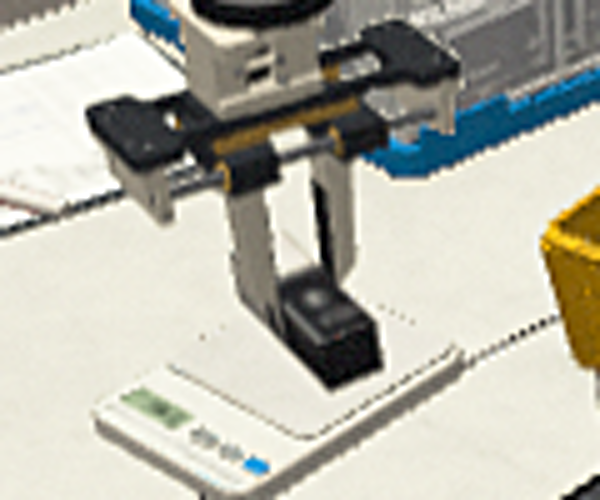

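The carton looks gripped (33.4 mm opening). I'll lift higher and check its attitude in the hand.

Request:
drive_tool([
  {"jaw":0,"tx":0,"ty":0,"tz":-0.15,"turn":0},
  {"jaw":0,"tx":0,"ty":0,"tz":-0.3,"turn":-0.04},
  {"jaw":0,"tx":0,"ty":0,"tz":-0.45,"turn":-0.079},
  {"jaw":0,"tx":0,"ty":0,"tz":-0.5,"turn":-0.079},
  {"jaw":0,"tx":0,"ty":0,"tz":-0.5,"turn":-0.079},
])

```text
t: 9.75
tool_pos: [0.5246, 0.1377, 0.2041]
orientation: [2.128, 2.306, 0.008]
force: [-0.4, 0.2, -1.2]
opening: 0.0333
```

```bash
python3 - <<'E'
from plant import robot
from h import *
s=robot.read_state();print(s['t'],s['force'],s['tool_pos'],s['opening'])
Rt=R.from_rotvec(s['orientation']).as_matrix();print(np.degrees(np.arctan2(Rt[1,1],Rt[0,1])))
c=robot.get_calibration("wrist");p,d=robot.read_camera("wrist");cv2.imwrite("pics/w9.png",p)
T=(cloud(d,c)-s['tool_pos'])@Rt*1000
m=(abs(T[...,0])<75)&(abs(T[...,1])<25)&(T[...,2]>-60)&(T[...,2]<20)
m2=m&(T[...,0]>9)
P=T[m2];print(np.percentile(P,[1,50,99],axis=0).round(1))
Q=P[P[:,2]<np.median(P[:,2])+6]
print(np.polyfit(Q[:,0],Q[:,2],1), cv2.minAreaRect(Q[:,:2].astype(np.float32)))
c=robot.get_calibration("side");p,d=robot.read_camera("side");cv2.imwrite("pics/e9.png",cv2.resize(p[130:270,180:360],None,fx=4,fy=4,interpolation=cv2.INTER_CUBIC))
c=robot.get_calibration("scene");p,d=robot.read_camera("scene")
T=(cloud(d,c)-s['tool_pos'])@Rt*1000
m=(abs(T[...,0])<75)&(abs(T[...,1])<25)&(T[...,2]>-60)&(T[...,2]<20)
for x in range(-65,66,10):
    k=m&(abs(T[...,0]-x)<5)
    if k.any(): print(x,np.percentile(T[k][:,2],[2,98]).round(0),np.percentile(T[k][:,1],[2,98]).round(0))
E
```

```text
9.75 [-0.44914893  0.18321291 -1.1756036 ] [0.52464617 0.13774882 0.20408857] 0.033342963586155336
4.615635843296453
[[  9.5 -16.5 -29.3]
 [ 35.8   0.4 -27.4]
 [ 57.6  17.3  -6.2]]
[ 6.58760184e-03 -2.76716636e+01] ((33.36383819580078, 0.4872417449951172), (48.722774505615234, 47.20286560058594), 0.003235687967389822)
-65 [-20.  11.] [-20.   9.]
-55 [-21.  14.] [-23.  10.]
-45 [-21.  15.] [-23.   9.]
-35 [-21.  14.] [-23.   8.]
-25 [-21.  13.] [-23.   8.]
-15 [-58.  12.] [-25.  23.]
-5 [-59.  10.] [-25.  23.]
5 [-58.  13.] [-24.  14.]
15 [-21.  14.] [-23.  10.]
25 [-21.  15.] [-24.   9.]
35 [-20.  14.] [-24.  -5.]
45 [-20.  15.] [-25. -11.]
55 [-21.  13.] [-24.  -8.]
```

View pics/w9.png

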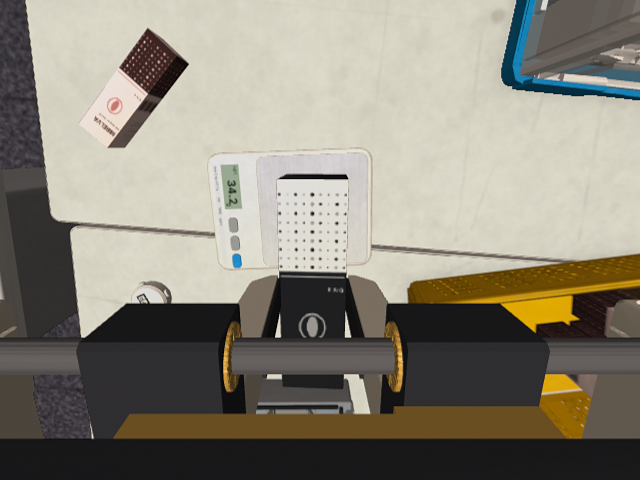

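View pics/e9.png

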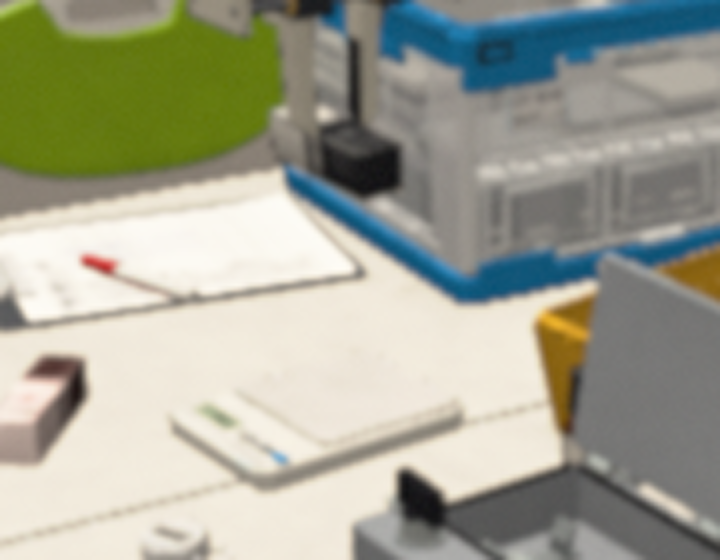

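The carton is level, but I began lifting before the jaws had shut. It hangs at the last few millimetres of the fingertips (top at tool z ≈ -22 to -27 mm, tips at -25 mm). I'll set it back on the scale and regrip it properly.

Request:
drive_tool([
  {"jaw":0,"tx":0,"ty":0,"tz":0.15,"turn":0},
  {"jaw":0,"tx":0,"ty":0,"tz":0.3,"turn":0},
  {"jaw":0,"tx":0,"ty":0,"tz":0.42,"turn":0},
  {"jaw":0,"tx":0,"ty":0,"tz":0.5,"turn":0},
  {"jaw":0,"tx":0,"ty":0,"tz":0.53,"turn":0},
  {"jaw":0,"tx":0,"ty":0,"tz":0.53,"turn":0},
])

```text
t: 10.5
tool_pos: [0.5198, 0.137, 0.0386]
orientation: [-2.127, -2.308, 0.007]
force: [0.2, -0.4, -1.0]
opening: 0.0332
```

Request:
drive_tool([
  {"jaw":0,"tx":0,"ty":0,"tz":0.01,"turn":0},
  {"jaw":0,"tx":0,"ty":0,"tz":0.02,"turn":0},
  {"jaw":0,"tx":0,"ty":0,"tz":0.02,"turn":0},
])

```text
t: 10.8
tool_pos: [0.5233, 0.1375, 0.0366]
orientation: [2.128, 2.31, 0.002]
force: [-0.6, 0.0, -0.5]
opening: 0.0337
```

Request:
drive_tool([
  {"jaw":0,"tx":0,"ty":0,"tz":0.01,"turn":0},
  {"jaw":0,"tx":0,"ty":0,"tz":0.01,"turn":0},
])

```text
t: 11.0
tool_pos: [0.5237, 0.1376, 0.0337]
orientation: [2.128, 2.309, 0.003]
force: [2.3, 0.6, 2.3]
opening: 0.0335
```

Request:
drive_tool([
  {"jaw":0,"tx":0,"ty":0,"tz":0.01,"turn":0},
  {"jaw":0,"tx":0,"ty":0,"tz":0.01,"turn":0},
])

```text
t: 11.2
tool_pos: [0.5252, 0.1377, 0.0322]
orientation: [2.126, 2.308, 0.006]
force: [2.8, -0.7, 8.8]
opening: 0.0341
```

Request:
drive_tool([
  {"jaw":0.6,"tx":0,"ty":0,"tz":-0.005,"turn":0},
  {"jaw":0.6,"tx":0,"ty":0,"tz":-0.005,"turn":0},
  {"jaw":0.6,"tx":0,"ty":0,"tz":-0.005,"turn":0},
  {"jaw":0.6,"tx":0,"ty":0,"tz":0.02,"turn":0},
  {"jaw":0.6,"tx":0,"ty":0,"tz":0.035,"turn":0},
  {"jaw":0.6,"tx":0,"ty":0,"tz":0.035,"turn":0},
])

```text
t: 11.8
tool_pos: [0.5212, 0.1372, 0.0176]
orientation: [-2.127, -2.309, 0.003]
force: [0.2, -0.4, 0.5]
opening: 0.0555
```

Request:
drive_tool([
  {"jaw":0,"tx":0,"ty":0,"tz":0,"turn":0},
  {"jaw":0,"tx":0,"ty":0,"tz":0,"turn":0},
  {"jaw":0,"tx":0,"ty":0,"tz":0,"turn":0},
  {"jaw":0,"tx":0,"ty":0,"tz":0,"turn":0},
  {"jaw":0,"tx":0,"ty":0,"tz":0,"turn":0},
  {"jaw":0,"tx":0,"ty":0,"tz":0,"turn":0},
  {"jaw":0,"tx":0,"ty":0,"tz":0,"turn":0},
])

```text
t: 12.5
tool_pos: [0.5228, 0.1375, 0.0195]
orientation: [2.128, 2.31, 0.001]
force: [0.3, -0.4, 1.7]
opening: 0.0344
```

Now it is gripped with a 34.4 mm opening and about 14 mm of overlap. I'll lift and carry it over the case.

Request:
drive_tool([
  {"jaw":0,"tx":0,"ty":0,"tz":-0.15,"turn":0},
  {"jaw":0,"tx":0,"ty":0,"tz":-0.3,"turn":0},
  {"jaw":0,"tx":0,"ty":0,"tz":-0.45,"turn":0},
  {"jaw":0,"tx":-0.1,"ty":-0.01,"tz":-0.6,"turn":0},
  {"jaw":0,"tx":-0.25,"ty":-0.02,"tz":-0.6,"turn":0},
  {"jaw":0,"tx":-0.4,"ty":-0.03,"tz":-0.6,"turn":0},
  {"jaw":0,"tx":-0.55,"ty":-0.04,"tz":-0.6,"turn":0},
  {"jaw":0,"tx":-0.7,"ty":-0.06,"tz":-0.6,"turn":0},
  {"jaw":0,"tx":-0.85,"ty":-0.07,"tz":-0.6,"turn":0},
  {"jaw":0,"tx":-0.95,"ty":-0.08,"tz":-0.6,"turn":0},
  {"jaw":0,"tx":-1,"ty":-0.08,"tz":-0.6,"turn":0},
  {"jaw":0,"tx":-1,"ty":-0.08,"tz":-0.6,"turn":0},
])

```text
t: 13.7
tool_pos: [0.5229, -0.165, 0.1988]
orientation: [-2.131, -2.307, 0.001]
force: [-0.6, -0.1, -1.0]
opening: 0.0341
```

```bash
cat > ck.py <<'E'
from plant import robot
from h import *
s=robot.read_state();print(s['t'],s['force'].round(1),s['tool_pos'].round(4),s['opening'].round(4))
O=np.array([.5135,-.171]);a=np.radians(4.6);M=np.array([[np.cos(a),-np.sin(a)],[np.sin(a),np.cos(a)]])
print("tool in case mm",((s['tool_pos'][:2]-O)@M*1000).round(1))
Rt=R.from_rotvec(s['orientation']).as_matrix();print('a',np.degrees(np.arctan2(Rt[1,1],Rt[0,1])).round(2))
def local(W):
    L=W.copy();L[...,:2]=(W[...,:2]-O)@M;return L*1000
E
python3 - <<'E'
from ck import *
c=robot.get_calibration("wrist");p,d=robot.read_camera("wrist");cv2.imwrite("pics/w10.png",p)
T=(cloud(d,c)-s['tool_pos'])@Rt*1000
m=(T[...,0]<75)&(T[...,0]>9)&(abs(T[...,1])<25)&(T[...,2]>-60)&(T[...,2]<20)
P=T[m];print(np.percentile(P,[1,50,99],axis=0).round(1));Q=P[P[:,2]<np.median(P[:,2])+4]
print(np.polyfit(Q[:,0],Q[:,2],1))
c=robot.get_calibration("scene");p,d=robot.read_camera("scene")
cv2.imwrite("pics/s10.png",cv2.resize(p[130:330,230:430],None,fx=3.5,fy=3,interpolation=cv2.INTER_CUBIC))
L=local(cloud(d,c))
m=(abs(L[...,1])<70)&(abs(L[...,0]-10)<25)&(L[...,2]>190)&(L[...,2]<260)
print(np.percentile(L[m],[1,50,99],axis=0).round(1))
E
```

```text
Traceback (most recent call last):
  File "ck.py", line 3, in <module>
    s=robot.read_state();print(s['t'],s['force'].round(1),s['tool_pos'].round(4),s['opening'].round(4))
                                                                                 ^^^^^^^^^^^^^^^^^^
AttributeError: 'float' object has no attribute 'round'
```

```bash
sed -i "s/s\['opening'\].round(4)/round(s['opening'],4)/" ck.py
python3 - <<'E'
from ck import *
c=robot.get_calibration("wrist");p,d=robot.read_camera("wrist");cv2.imwrite("pics/w10.png",p)
T=(cloud(d,c)-s['tool_pos'])@Rt*1000
m=(T[...,0]<75)&(T[...,0]>9)&(abs(T[...,1])<25)&(T[...,2]>-60)&(T[...,2]<20)
P=T[m];print(np.percentile(P,[1,50,99],axis=0).round(1));Q=P[P[:,2]<np.median(P[:,2])+4]
print(np.polyfit(Q[:,0],Q[:,2],1))
c=robot.get_calibration("scene");p,d=robot.read_camera("scene")
cv2.imwrite("pics/s10.png",cv2.resize(p[130:330,230:430],None,fx=3.5,fy=3,interpolation=cv2.INTER_CUBIC))
L=local(cloud(d,c))
m=(abs(L[...,1])<70)&(abs(L[...,0]-10)<25)&(L[...,2]>190)&(L[...,2]<260)
print(np.percentile(L[m],[1,50,99],axis=0).round(1))
E
```

```text
13.7 [-0.6 -0.1 -1. ] [ 0.5229 -0.165   0.1988] 0.0341
tool in case mm [9.8 5.2]
a 4.55
[[  9.4 -16.3 -42.4]
 [ 36.1   0.4 -40.9]
 [ 57.7  17.5 -14.6]]
[ 5.32732649e-03 -4.11062629e+01]
[[-13.2 -53.2 202.8]
 [ -6.9 -10.3 231.1]
 [ 32.3  62.4 257.5]]
```

View pics/s10.png

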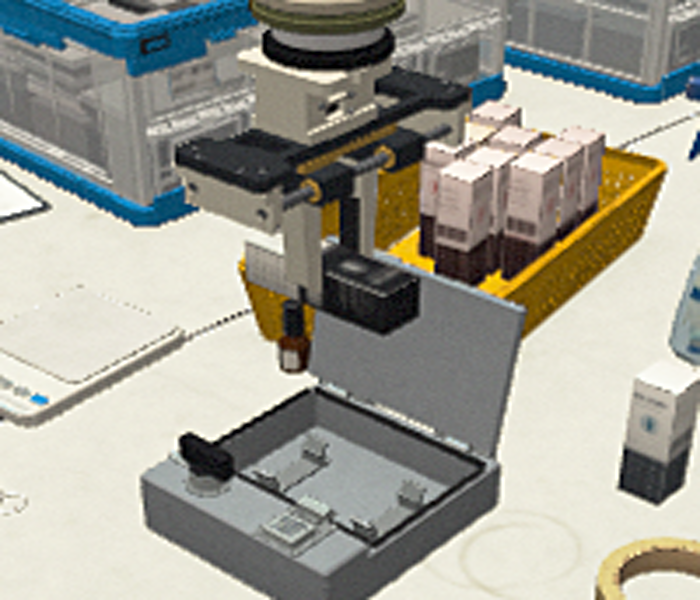

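View pics/w10.png

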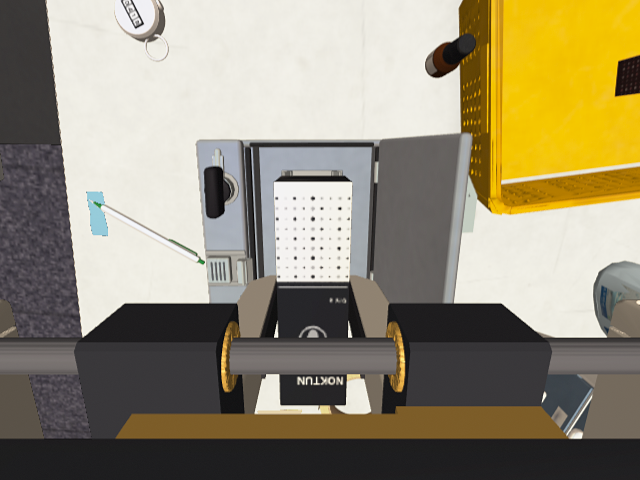

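The carton is held level and square over the cradle (in s10 at (375,290), saddles below). I'll lower it until the gripper's back bracket is just above the lid edge, then feel my way down.

Request:
drive_tool([
  {"jaw":0,"tx":-0.015,"ty":0,"tz":0.12,"turn":0},
  {"jaw":0,"tx":-0.015,"ty":0,"tz":0.24,"turn":0},
  {"jaw":0,"tx":-0.015,"ty":0,"tz":0.32,"turn":0},
  {"jaw":0,"tx":-0.015,"ty":0,"tz":0.355,"turn":0},
  {"jaw":0,"tx":-0.015,"ty":0,"tz":0.355,"turn":0},
  {"jaw":0,"tx":-0.015,"ty":0,"tz":0.355,"turn":0},
])

```text
t: 14.4
tool_pos: [0.5245, -0.1676, 0.0942]
orientation: [2.126, 2.311, 0.001]
force: [0.2, 0.2, -0.1]
opening: 0.0342
```

```bash
python3 - <<'E'
from ck import *
c=robot.get_calibration("side");p,d=robot.read_camera("side")
cv2.imwrite("pics/e11.png",cv2.resize(p[140:320,230:410],None,fx=4,fy=3.3,interpolation=cv2.INTER_CUBIC))
c=robot.get_calibration("scene");p,d=robot.read_camera("scene")
L=local(cloud(d,c))
# bracket front end plate and anything near lid edge
m=(abs(L[...,1])<50)&(L[...,0]<-60)&(L[...,0]>-110)&(L[...,2]>150)&(L[...,2]<330)
print("front bracket",np.percentile(L[m],[1,50,99],axis=0).round(1))
m=(abs(L[...,1])<50)&(L[...,0]>60)&(L[...,0]<115)&(L[...,2]>150)&(L[...,2]<330)
for z in range(160,260,8):
    k=m&(abs(L[...,2]-z)<4)
    if k.any():print(z,np.percentile(L[k],[2,50,98],axis=0)[:,:2].round(0).tolist())
E
```

```text
14.4 [ 0.2  0.2 -0.1] [ 0.5245 -0.1676  0.0942] 0.0342
tool in case mm [11.2  2.5]
a 4.76
front bracket [[-86.3 -34.7 202.5]
 [-77.5  -4.5 237.4]
 [-60.4  34.6 245.9]]
160 [[80.0, -48.0], [84.0, -17.0], [87.0, 20.0]]
168 [[82.0, -48.0], [86.0, -26.0], [88.0, 5.0]]
176 [[84.0, -49.0], [87.0, -25.0], [89.0, -5.0]]
184 [[87.0, -49.0], [89.0, -28.0], [96.0, -8.0]]
192 [[88.0, -49.0], [91.0, -33.0], [95.0, -7.0]]
200 [[86.0, -32.0], [88.0, -14.0], [91.0, 26.0]]
208 [[85.0, -34.0], [86.0, -8.0], [93.0, 27.0]]
216 [[65.0, -35.0], [86.0, -22.0], [91.0, 28.0]]
224 [[74.0, -34.0], [87.0, -25.0], [100.0, 30.0]]
232 [[64.0, -34.0], [76.0, -32.0], [99.0, 17.0]]
240 [[63.0, -34.0], [77.0, -16.0], [101.0, 20.0]]
248 [[67.0, -33.0], [87.0, -12.0], [100.0, 21.0]]
```

View pics/e11.png

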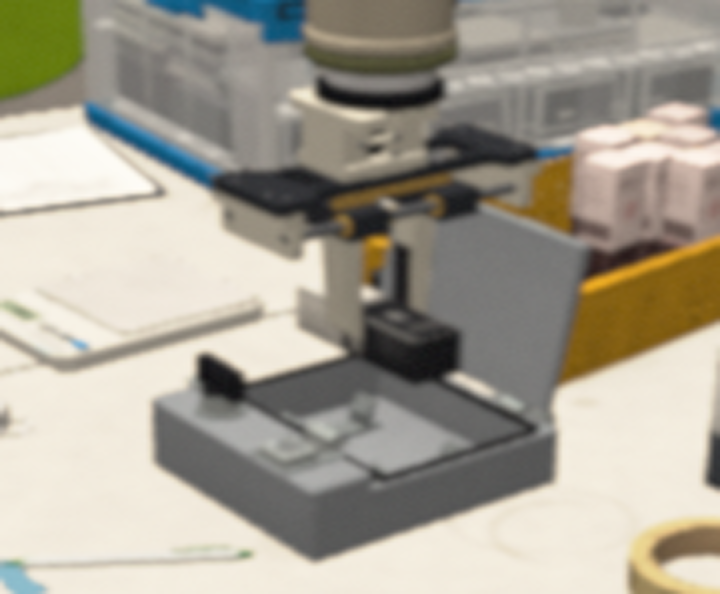

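Request:
drive_tool([
  {"jaw":0,"tx":-0.005,"ty":-0.006,"tz":0.015,"turn":0},
  {"jaw":0,"tx":-0.005,"ty":-0.006,"tz":0.02,"turn":0},
  {"jaw":0,"tx":-0.005,"ty":-0.006,"tz":0.02,"turn":0},
])

```text
t: 14.8
tool_pos: [0.5217, -0.1698, 0.0867]
orientation: [-2.129, -2.31, 0.0]
force: [0.2, 0.9, -0.6]
opening: 0.0345
```

Request:
drive_tool([
  {"jaw":0,"tx":0,"ty":0,"tz":0.008,"turn":0},
  {"jaw":0,"tx":0,"ty":0,"tz":0.008,"turn":0},
])

```text
t: 15.0
tool_pos: [0.5217, -0.1697, 0.084]
orientation: [-2.128, -2.31, 0.0]
force: [-0.1, -0.2, -0.0]
opening: 0.0341
```

Request:
drive_tool([
  {"jaw":0,"tx":0,"ty":0,"tz":0.006,"turn":0},
  {"jaw":0,"tx":0,"ty":0,"tz":0.006,"turn":0},
])

```text
t: 15.2
tool_pos: [0.5227, -0.17, 0.0837]
orientation: [2.127, 2.309, 0.001]
force: [-2.1, 0.6, 5.5]
opening: 0.0341
```

The bracket touches the lid edge at tool z 0.0837 (5.5 N), so the hand cannot lower the carton fully with the lid open. From here the carton's underside is about 75 mm above the seats, and it sits level and centred well inside the flare (±10 mm). I'll back off 2 mm and release it for a flat drop.

Request:
drive_tool([
  {"jaw":0,"tx":0,"ty":0,"tz":-0.012,"turn":0},
  {"jaw":0,"tx":0,"ty":0,"tz":-0.012,"turn":0},
  {"jaw":0,"tx":0,"ty":0,"tz":-0.012,"turn":0},
])

```text
t: 15.5
tool_pos: [0.5218, -0.1696, 0.086]
orientation: [-2.128, -2.311, 0.0]
force: [-0.4, 0.3, -1.0]
opening: 0.0346
```

```bash
python3 - <<'E'
from ck import *
E
```

```text
15.5 [-0.4  0.3 -1. ] [ 0.5218 -0.1696  0.086 ] 0.0346
tool in case mm [8.4 0.7]
a 4.7
```

Request:
drive_tool([
  {"jaw":0.75,"tx":0,"ty":0,"tz":0,"turn":0},
  {"jaw":0.75,"tx":0,"ty":0,"tz":0,"turn":0},
  {"jaw":0.75,"tx":0,"ty":0,"tz":0,"turn":0},
  {"jaw":0.75,"tx":0,"ty":0,"tz":0,"turn":0},
  {"jaw":0.75,"tx":0,"ty":0,"tz":0,"turn":0},
  {"jaw":0.75,"tx":0,"ty":0,"tz":-0.1,"turn":0},
  {"jaw":0.75,"tx":0,"ty":0,"tz":-0.2,"turn":0},
  {"jaw":0.75,"tx":0,"ty":0,"tz":-0.35,"turn":0},
  {"jaw":0.75,"tx":0,"ty":0,"tz":-0.5,"turn":0},
  {"jaw":0.75,"tx":0,"ty":0,"tz":-0.5,"turn":0},
])

```text
t: 16.5
tool_pos: [0.5253, -0.1711, 0.2445]
orientation: [2.121, 2.302, 0.006]
force: [0.7, 0.0, 0.5]
opening: 0.0696
```

```bash
python3 - <<'E'
from ck import *
c=robot.get_calibration("wrist");p,d=robot.read_camera("wrist");cv2.imwrite("pics/w12.png",p);L=local(cloud(d,c))
m=(abs(L[...,1])<75)&(abs(L[...,0]-10)<40)&(L[...,2]>40)&(L[...,2]<90)
print(m.sum(),np.percentile(L[m],[1,50,99],axis=0).round(1))
c=robot.get_calibration("scene");p,d=robot.read_camera("scene")
cv2.imwrite("pics/s12.png",cv2.resize(p[200:340,250:410],None,fx=4.5,fy=4,interpolation=cv2.INTER_CUBIC))
L=local(cloud(d,c));m=(abs(L[...,1])<75)&(abs(L[...,0]-10)<40)&(L[...,2]>42)&(L[...,2]<90)
print(m.sum(),np.percentile(L[m],[1,50,99],axis=0).round(1),cv2.minAreaRect(L[m][:,:2].astype(np.float32)))
E
```

```text
16.5 [0.7 0.  0.5] [ 0.5253 -0.1711  0.2445] 0.0696
tool in case mm [11.8 -1.1]
a 4.7
3043 [[ -8.5 -55.8  46.4]
 [  8.1   4.4  48.9]
 [ 25.3  57.7  50.9]]
500 [[-13.2 -58.7  42.4]
 [  3.1  -3.9  46. ]
 [ 22.4  56.9  48.9]] ((4.9212541580200195, -0.025875091552734375), (37.35837173461914, 119.77970123291016), 0.22494879364967346)
```

View pics/s12.png

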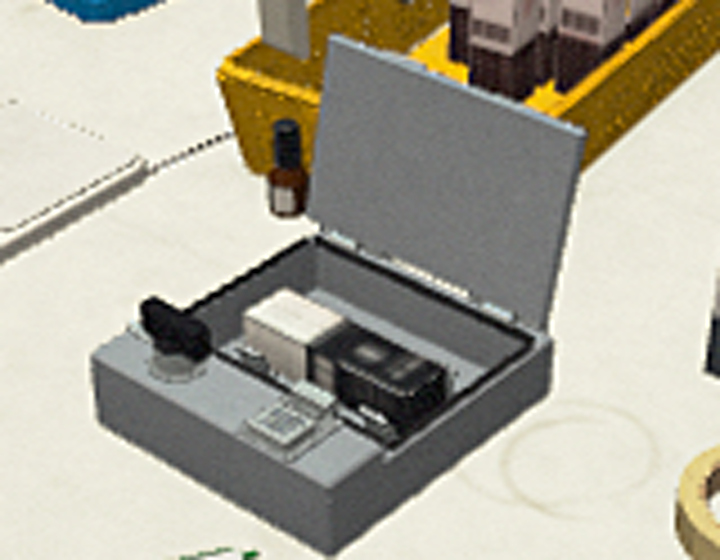

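View pics/w12.png

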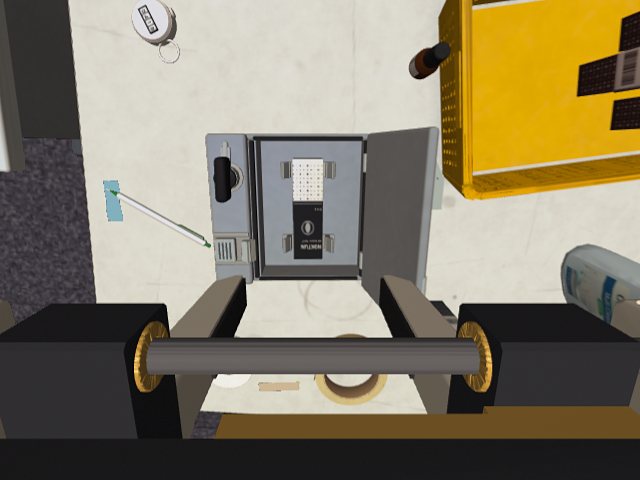

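The carton lies flat in the cradle: top at 48.9 mm, centre about (8.4, 1) mm local, aligned, between both saddles. Before going behind the lid I'll check for tall things there.

```bash
python3 - <<'E'
from ck import *
c=robot.get_calibration("scene");W=cloud(np.load("pics/scene0.npy"),c)
L=local(W)
for x in range(100,300,25):
    print(x,[ (int(np.nanmax(L[...,2][m])) if (m:=((abs(L[...,0]-x)<13)&(abs(L[...,1]-y)<13))).any() else '.') for y in range(150,-226,-25)])
E
```

```text
16.6 [-0.5 -0.2 -0.6] [ 0.5228 -0.1701  0.2379] 0.0692
tool in case mm [9.4 0.2]
a 4.7
100 [0, '.', '.', '.', '.', '.', '.', '.', '.', 0, 0, 1, 0, 1, 24, 24]
125 [72, '.', '.', -1, 1, 0, '.', '.', 1, 1, 1, 0, 0, 1, 0, 23]
150 [89, 90, 90, 91, 89, 87, 0, 0, 0, 1, 0, 115, 117, 114, 0, 0]
175 [4, 34, 88, 89, 90, 91, 0, 0, 0, 0, 0, 115, 116, 115, 0, 0]
200 [0, '.', -1, 0, '.', 91, 0, 0, 0, 0, 1, 113, 114, 113, 1, 1]
225 ['.', 1, 2, '.', 2, 91, 0, 0, 0, 0, 0, -696, 1, 0, 122, 127]
250 ['.', '.', '.', '.', 25, 90, 1, 0, 0, 0, -2, -1, 0, 165, 167, 166]
275 [2, 2, -1, '.', 89, 88, 0, 1, 0, 0, '.', 1, 166, 168, 167, 167]
```

Request:
drive_tool([
  {"jaw":0,"tx":0.003,"ty":0.12,"tz":0,"turn":0},
  {"jaw":0,"tx":0.003,"ty":0.27,"tz":0,"turn":0},
  {"jaw":0,"tx":0.003,"ty":0.4,"tz":0,"turn":0},
  {"jaw":0,"tx":0.003,"ty":0.42,"tz":0,"turn":0},
  {"jaw":0,"tx":0.003,"ty":0.42,"tz":0,"turn":0},
  {"jaw":0,"tx":0.003,"ty":0.42,"tz":0,"turn":0},
])

```text
t: 17.2
tool_pos: [0.6462, -0.1585, 0.235]
orientation: [-2.127, -2.309, 0.002]
force: [-0.4, 0.2, 0.7]
opening: 0.0265
```

```bash
python3 - <<'E'
from ck import *
E
```

```text
17.2 [-0.4  0.2  0.7] [ 0.6462 -0.1585  0.235 ] 0.0265
tool in case mm [133.3   1.8]
a 4.69
```

The area is clear up to body height. I'll descend behind the lid.

Request:
drive_tool([
  {"jaw":0,"tx":0,"ty":0,"tz":0.15,"turn":0},
  {"jaw":0,"tx":0,"ty":0,"tz":0.28,"turn":0},
  {"jaw":0,"tx":0,"ty":0,"tz":0.325,"turn":0},
  {"jaw":0,"tx":0,"ty":0,"tz":0.325,"turn":0},
  {"jaw":0,"tx":0,"ty":0,"tz":0.325,"turn":0},
])

```text
t: 17.7
tool_pos: [0.6478, -0.1589, 0.141]
orientation: [2.128, 2.309, 0.001]
force: [0.2, 0.5, 1.0]
opening: 0.0006
```

```bash
python3 - <<'E'
from ck import *
import math
x0=((s['tool_pos'][:2]-O)@M*1000)[0];z0=s['tool_pos'][2]*1000
for th in [1.57,1.45,1.3,1.15,1.0,.85,.7,.55,.4,.3,.2,.12,.06,.03,0]:
    x=78-111*math.cos(th)+17.5;z=62+111*math.sin(th)-25.5
    print(th,"ty",round((x-x0)/300,3),"tz",round((z0-z)/300,3))
E
```

```text
17.7 [0.2 0.5 1. ] [ 0.6478 -0.1589  0.141 ] 0.0006
tool in case mm [134.9   1.2]
a 4.67
1.57 ty -0.132 tz -0.022
1.45 ty -0.176 tz -0.019
1.3 ty -0.23 tz -0.008
1.15 ty -0.282 tz 0.011
1.0 ty -0.331 tz 0.037
0.85 ty -0.375 tz 0.07
0.7 ty -0.414 tz 0.11
0.55 ty -0.447 tz 0.155
0.4 ty -0.472 tz 0.204
0.3 ty -0.485 tz 0.239
0.2 ty -0.494 tz 0.275
0.12 ty -0.499 tz 0.304
0.06 ty -0.501 tz 0.326
0.03 ty -0.501 tz 0.337
0 ty -0.501 tz 0.348
```

Request:
drive_tool([
  {"jaw":0,"tx":0,"ty":-0.07,"tz":-0.01,"turn":0},
  {"jaw":0,"tx":0,"ty":-0.132,"tz":-0.022,"turn":0},
  {"jaw":0,"tx":0,"ty":-0.176,"tz":-0.019,"turn":0},
  {"jaw":0,"tx":0,"ty":-0.23,"tz":-0.008,"turn":0},
  {"jaw":0,"tx":0,"ty":-0.282,"tz":0.011,"turn":0},
  {"jaw":0,"tx":0,"ty":-0.331,"tz":0.037,"turn":0},
  {"jaw":0,"tx":0,"ty":-0.375,"tz":0.07,"turn":0},
  {"jaw":0,"tx":0,"ty":-0.414,"tz":0.11,"turn":0},
  {"jaw":0,"tx":0,"ty":-0.447,"tz":0.155,"turn":0},
  {"jaw":0,"tx":0,"ty":-0.472,"tz":0.204,"turn":0},
  {"jaw":0,"tx":0,"ty":-0.485,"tz":0.239,"turn":0},
  {"jaw":0,"tx":0,"ty":-0.485,"tz":0.239,"turn":0},
])

```text
t: 18.9
tool_pos: [0.5027, -0.1709, 0.0678]
orientation: [2.128, 2.309, 0.001]
force: [-0.1, -0.9, 1.6]
opening: 0.0006
```

```bash
python3 - <<'E'
from ck import *
c=robot.get_calibration("scene");p,d=robot.read_camera("scene")
cv2.imwrite("pics/s13.png",cv2.resize(p[180:340,240:420],None,fx=4,fy=3.5,interpolation=cv2.INTER_CUBIC))
E
```

```text
18.9 [-0.1 -0.9  1.6] [ 0.5027 -0.1709  0.0678] 0.0006
tool in case mm [-10.7   1. ]
a 4.68
```

View pics/s13.png

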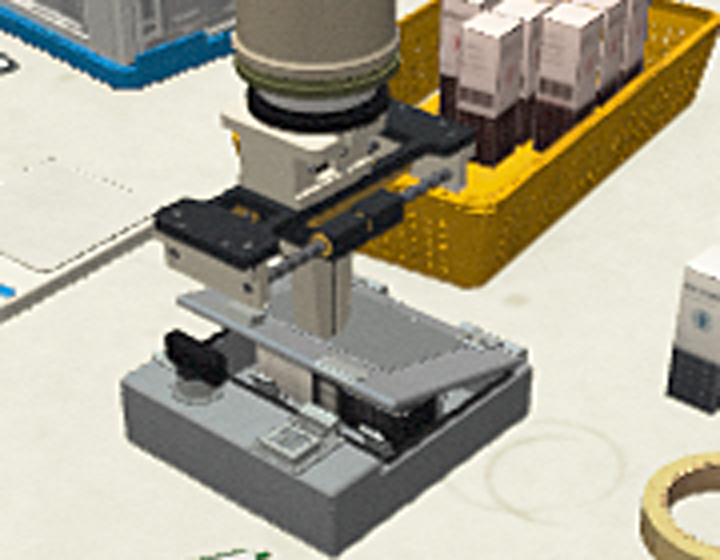

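The lid follows the finger (about 0.3 rad, edge at (270,320) in the picture). I'll push it down to the latch.

Request:
drive_tool([
  {"jaw":0,"tx":0,"ty":-0.009,"tz":0.035,"turn":0},
  {"jaw":0,"tx":0,"ty":-0.014,"tz":0.065,"turn":0},
  {"jaw":0,"tx":0,"ty":-0.016,"tz":0.085,"turn":0},
  {"jaw":0,"tx":0,"ty":-0.016,"tz":0.093,"turn":0},
  {"jaw":0,"tx":0,"ty":-0.016,"tz":0.096,"turn":0},
  {"jaw":0,"tx":0,"ty":-0.016,"tz":0.096,"turn":0},
])

```text
t: 19.55
tool_pos: [0.4984, -0.171, 0.0388]
orientation: [2.128, 2.31, 0.001]
force: [1.0, -0.9, 6.7]
opening: 0.0001
```

Request:
drive_tool([
  {"jaw":0,"tx":0,"ty":0,"tz":0.004,"turn":0},
  {"jaw":0,"tx":0,"ty":0,"tz":0.004,"turn":0},
])

```text
t: 19.75
tool_pos: [0.4984, -0.1711, 0.038]
orientation: [2.128, 2.31, 0.001]
force: [-0.1, -0.7, 8.6]
opening: 0.0004
```

Request:
drive_tool([
  {"jaw":0,"tx":0,"ty":0,"tz":0.003,"turn":0},
  {"jaw":0,"tx":0,"ty":0,"tz":0.003,"turn":0},
  {"jaw":0,"tx":0,"ty":0,"tz":0.003,"turn":0},
  {"jaw":0,"tx":0,"ty":0,"tz":-0.01,"turn":0},
  {"jaw":0,"tx":0,"ty":0,"tz":-0.03,"turn":0},
  {"jaw":0,"tx":0,"ty":0,"tz":-0.06,"turn":0},
  {"jaw":0,"tx":0,"ty":0,"tz":-0.1,"turn":0},
  {"jaw":0,"tx":0,"ty":0,"tz":-0.2,"turn":0},
  {"jaw":0,"tx":0,"ty":0,"tz":-0.3,"turn":0},
  {"jaw":0,"tx":0,"ty":0,"tz":-0.3,"turn":0},
])

```text
t: 20.75
tool_pos: [0.5005, -0.172, 0.1327]
orientation: [2.123, 2.305, 0.004]
force: [0.9, -0.6, 0.6]
opening: 0.0006
```

```bash
python3 - <<'E'
from ck import *
c=robot.get_calibration("scene");p,d=robot.read_camera("scene")
cv2.imwrite("pics/s14.png",cv2.resize(p[200:340,240:420],None,fx=4,fy=4,interpolation=cv2.INTER_CUBIC))
L=local(cloud(d,c))
m=(abs(L[...,1])<70)&(L[...,0]>-50)&(L[...,0]<70)&(L[...,2]<120)&(L[...,2]>40)
P=L[m];print("lid slope",np.polyfit(P[:,0],P[:,2],1))
m=(abs(L[...,1]-40)<30)&(abs(L[...,0]+75)<30)&(L[...,2]>88)&(L[...,2]<106);P=L[m];print("wing",P.mean(0).round(1),cv2.minAreaRect(P[:,:2].astype(np.float32)))
E
```

```text
20.75 [ 0.9 -0.6  0.6] [ 0.5005 -0.172   0.1327] 0.0006
tool in case mm [-13.   0.]
a 4.7
lid slope [-3.70563927e-02  6.26463238e+01]
wing [-82.   36.4  95.7] ((-80.53045654296875, 38.2070198059082), (46.138771057128906, 11.892558097839355), 88.03459930419922)
```

View pics/s14.png

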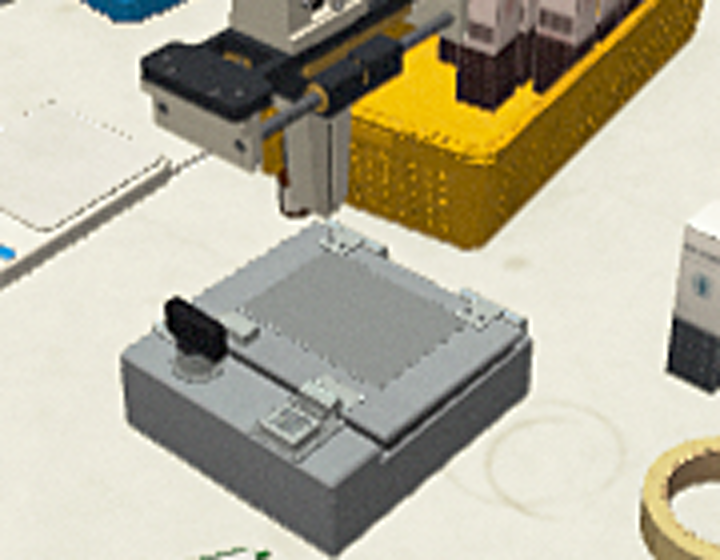

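The lid is down: its slope is about 0.037 rad in rough scene depth, it holds by itself, and the wing still lies along y. Next the cam: I'll move over the wing with the jaws half open.

Request:
drive_tool([
  {"jaw":0.5,"tx":0.134,"ty":-0.208,"tz":0,"turn":0},
  {"jaw":0.5,"tx":0.134,"ty":-0.208,"tz":0,"turn":0},
  {"jaw":0.5,"tx":0.134,"ty":-0.208,"tz":0,"turn":0},
  {"jaw":0.5,"tx":0.134,"ty":-0.208,"tz":0,"turn":0},
  {"jaw":0.5,"tx":0.134,"ty":-0.208,"tz":0,"turn":0},
  {"jaw":0.5,"tx":0.134,"ty":-0.208,"tz":0,"turn":0},
])

```text
t: 21.4
tool_pos: [0.4327, -0.1362, 0.1271]
orientation: [2.129, 2.31, 0.0]
force: [0.3, 1.3, 0.4]
opening: 0.0436
```

```bash
python3 - <<'E'
from ck import *
c=robot.get_calibration("wrist");p,d=robot.read_camera("wrist");cv2.imwrite("pics/w15.png",p);W=cloud(d,c)
L=local(W)
m=(abs(L[...,1]-40)<35)&(abs(L[...,0]+75)<20)&(L[...,2]>95)&(L[...,2]<106);P=W[m]
if len(P):print("wing",len(P),P.mean(0).round(4),cv2.minAreaRect((P[:,:2]*1000).astype(np.float32)))
E
```

```text
21.4 [0.3 1.3 0.4] [ 0.4327 -0.1362  0.1271] 0.0436
tool in case mm [-77.8  41.2]
a 4.68
wing 1065 [ 0.4345 -0.1357  0.1006] ((434.61749267578125, -136.81637573242188), (11.987223625183105, 42.80851364135742), 2.866647481918335)
```

View pics/w15.png

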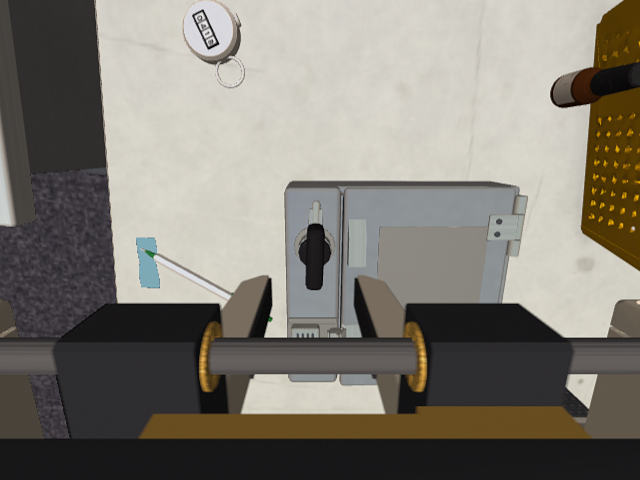

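The wing sits between the jaws, 2 mm off. I'll correct, descend and grip.

Request:
drive_tool([
  {"jaw":0.5,"tx":-0.002,"ty":0.006,"tz":0.08,"turn":0},
  {"jaw":0.5,"tx":-0.002,"ty":0.006,"tz":0.18,"turn":0},
  {"jaw":0.5,"tx":-0.002,"ty":0.006,"tz":0.235,"turn":0},
  {"jaw":0.5,"tx":-0.002,"ty":0.006,"tz":0.235,"turn":0},
  {"jaw":0,"tx":-0.002,"ty":0.006,"tz":0.235,"turn":0},
  {"jaw":0,"tx":-0.002,"ty":0.006,"tz":0.235,"turn":0},
  {"jaw":0,"tx":-0.002,"ty":0.006,"tz":0.235,"turn":0},
  {"jaw":0,"tx":-0.002,"ty":0.006,"tz":0.235,"turn":0},
  {"jaw":0,"tx":-0.002,"ty":0.006,"tz":0.235,"turn":0},
  {"jaw":0,"tx":-0.002,"ty":0.006,"tz":0.235,"turn":0},
  {"jaw":0,"tx":-0.002,"ty":0.006,"tz":0.235,"turn":0},
  {"jaw":0,"tx":-0.002,"ty":0.006,"tz":0.235,"turn":0},
], force=30)

```text
t: 22.65
tool_pos: [0.4342, -0.1367, 0.0575]
orientation: [2.128, 2.31, -0.0]
force: [-3.7, -0.5, 6.2]
opening: 0.0117
```

Gripped (11.7 mm opening). I'll turn it a quarter clockwise.

Request:
drive_tool([
  {"jaw":0,"tx":0,"ty":0,"tz":-0.003,"turn":0.045},
  {"jaw":0,"tx":0,"ty":0,"tz":-0.003,"turn":0.09},
  {"jaw":0,"tx":0,"ty":0,"tz":-0.003,"turn":0.135},
  {"jaw":0,"tx":0,"ty":0,"tz":-0.003,"turn":0.18},
  {"jaw":0,"tx":0,"ty":0,"tz":-0.003,"turn":0.225},
  {"jaw":0,"tx":0,"ty":0,"tz":-0.003,"turn":0.27},
  {"jaw":0,"tx":0,"ty":0,"tz":-0.003,"turn":0.315},
  {"jaw":0,"tx":0,"ty":0,"tz":-0.003,"turn":0.36},
  {"jaw":0,"tx":0,"ty":0,"tz":-0.003,"turn":0.4},
  {"jaw":0,"tx":0,"ty":0,"tz":-0.003,"turn":0.44},
  {"jaw":0,"tx":0,"ty":0,"tz":-0.003,"turn":0.44},
])

```text
t: 23.75
tool_pos: [0.4343, -0.1368, 0.0576]
orientation: [3.112, 0.42, 0.001]
force: [0.5, -3.0, -2.6]
opening: 0.0116
```

```bash
python3 - <<'E'
from ck import *
print(s['wrist_torque'])
E
```

```text
23.75 [ 0.5 -3.  -2.6] [ 0.4343 -0.1368  0.0576] 0.0116
tool in case mm [-76.2  40.4]
a -74.63
[-0.66992242 -0.22716031 -0.16375521]
```

Request:
drive_tool([
  {"jaw":0,"tx":0,"ty":0,"tz":0,"turn":0.03},
  {"jaw":0,"tx":0,"ty":0,"tz":0,"turn":0.058},
  {"jaw":0,"tx":0,"ty":0,"tz":0,"turn":0.066},
  {"jaw":0,"tx":0,"ty":0,"tz":0,"turn":0.066},
])

```text
t: 24.15
tool_pos: [0.4343, -0.1368, 0.0576]
orientation: [3.139, 0.105, 0.001]
force: [2.3, -5.2, -2.9]
opening: 0.0116
```

```bash
python3 - <<'E'
from ck import *
print(s['wrist_torque'])
E
```

```text
24.15 [ 2.3 -5.2 -2.9] [ 0.4343 -0.1368  0.0576] 0.0116
tool in case mm [-76.2  40.4]
a -86.18
[-0.95653642 -0.30803961  0.22580691]
```

The hand has turned 90.9° in all and the torque has risen. I'll let go and rise.

Request:
drive_tool([
  {"jaw":0.5,"tx":0,"ty":0,"tz":0,"turn":0.06},
  {"jaw":0.5,"tx":0,"ty":0,"tz":0,"turn":0.06},
  {"jaw":0.5,"tx":0,"ty":0,"tz":0,"turn":0.06},
  {"jaw":0.5,"tx":0,"ty":0,"tz":0,"turn":0.06},
  {"jaw":0.5,"tx":0,"ty":0,"tz":-0.1,"turn":0.06},
  {"jaw":0.5,"tx":0,"ty":0,"tz":-0.2,"turn":0.06},
  {"jaw":0.5,"tx":0,"ty":0,"tz":-0.35,"turn":0.06},
  {"jaw":0.5,"tx":0,"ty":-0.1,"tz":-0.5,"turn":0.06},
  {"jaw":0.5,"tx":-0.2,"ty":-0.1,"tz":-0.5,"turn":0.06},
  {"jaw":0.5,"tx":-0.2,"ty":-0.1,"tz":-0.5,"turn":0.06},
])

```text
t: 25.15
tool_pos: [0.3705, -0.1094, 0.209]
orientation: [3.135, -0.189, 0.003]
force: [0.4, -0.2, -1.2]
opening: 0.0466
```

```bash
python3 - <<'E'
from ck import *
c=robot.get_calibration("wrist");p,d=robot.read_camera("wrist");cv2.imwrite("pics/w17.png",p);W=cloud(d,c);L=local(W)
m=(abs(L[...,1]-40)<35)&(abs(L[...,0]+75)<35)&(L[...,2]>94)&(L[...,2]<108);P=L[m]
if len(P):print("wing",len(P),P.mean(0).round(1),cv2.minAreaRect(P[:,:2].astype(np.float32)))
m=(abs(L[...,1])<22)&(L[...,0]>-48)&(L[...,0]<65)&(L[...,2]<75)&(L[...,2]>55);P=L[m];print("lid",np.polyfit(P[:,0],P[:,2],1))
c=robot.get_calibration("scene");p,d=robot.read_camera("scene");L=local(cloud(d,c))
cv2.imwrite("pics/s17.png",cv2.resize(p[200:340,240:420],None,fx=4,fy=4,interpolation=cv2.INTER_CUBIC))
m=(abs(L[...,1])<70)&(L[...,0]>-50)&(L[...,0]<70)&(L[...,2]<72)&(L[...,2]>50);P=L[m];print("lid",np.polyfit(P[:,0],P[:,2],1))
E
```

```text
25.15 [ 0.4 -0.2 -1.2] [ 0.3705 -0.1094  0.209 ] 0.0466
tool in case mm [-137.5   72.9]
a -96.91
wing 719 [-75.   39.6 100.6] ((-75.55213928222656, 39.41658401489258), (12.051483154296875, 43.89421463012695), 89.38421630859375)
lid [2.13012836e-03 6.32976573e+01]
lid [-7.45921081e-03  6.05689378e+01]
```

View pics/s17.png

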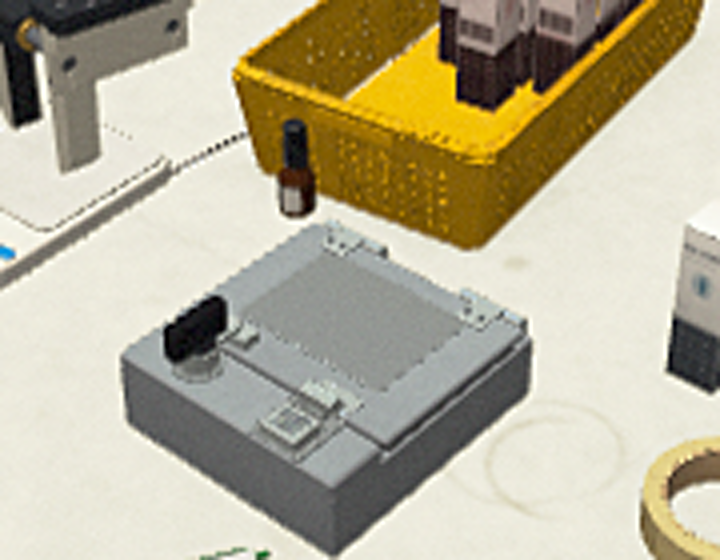

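View pics/w17.png

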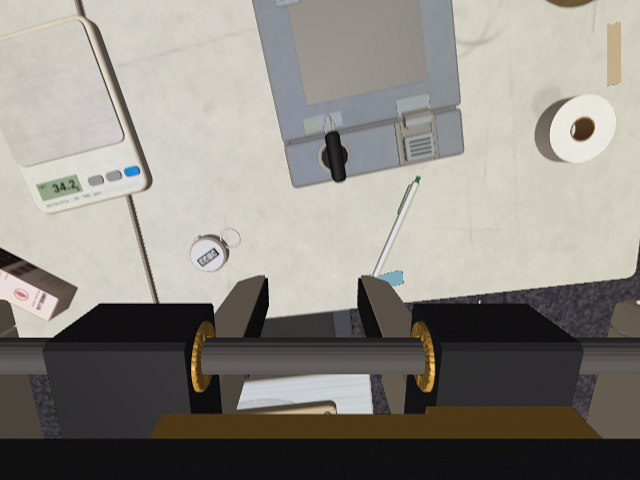

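The wing is along the case's x (within 1°), the tongue is over the keeper, the lid is flat, the nose is forward, the bystanders are in place and the arm is clear. I'll hand the job in.

```bash
python3 -c "
from plant import robot
print(robot.close_job())"
```

```text
the job is handed in; nothing more can be done
None
```

The carton is in the case's cradle, the lid is shut and latched, and the cam is turned its quarter. I handed the job in at about 25 s; no verdict is reported.

**Last checks**
- **Carton:** before the lid was shut it lay flat in the cradle. Its top was 49 mm up and its centre near local (8, 1) mm. The scene camera gave x about 5 mm, still inside the limits. I could not see it again after that.
- **Lid:** its slope fell from about 0.037 rad, when the latch caught it, to about 0 with the cam turned (+0.002 rad from the wrist camera, 0.007 rad from the scene camera).
- **Nose:** forward over the lid's edge, judged from the picture only.
- **Cam:** the wing lies within 1° of the case's x axis.
- **Bystanders and arm:** the bottle, standing carton and label roll looked unmoved in the pictures, and the arm stood clear of everything.

**What disagreed or went wrong**
- **Fingertips:** they end about 25 mm short of the reported TCP, not at it as the brief says. My first press on the latch stopped in the air above the button; I then found the offset by contact and allowed for it.
- **First grip:** I lifted before the jaws had fully shut, so the carton hung by its top edge. I set it back on the scale and gripped it again.
- **Placing:** the back of the gripper body touched the open lid (about 5 N), so the carton could not be lowered all the way. I let it drop flat from about 75 mm, and it landed correctly.

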